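# Set the stop collar and hook the scan platform level

## Task

Get the desktop scanner stand ready: spin the knurled collar up its threaded rod until its top face is at the same height as the sill of the slot bracket at the other end of the stand. Then hook the loose platform's down-turned lip through the slot and behind the sill, and pivot the platform down so that its fork straddles the rod and rests level on the collar; let go of it, and leave the other things on the desk where they are.

Things in the scene. Friction and masses are not known exactly. Their poses are not given: they have to be found in the camera images.
- stand: Fixed stand: aluminium base 250 x 110 x 12 mm. Origin: centre of its underside; z up; x runs from the grey slot bracket (sill at x = -75 mm, end nearer the robot) to the upright threaded steel rod (16 mm thick, x = +75 mm, top 94 mm above the desk). A column behind the bracket (x -105 to -123 mm) is 134 mm high.
- collar_top (a point): Centre of the top face of the knurled steel collar on the rod: 54 mm diameter, 26 mm high, all below this point. Starts 70 mm above the desk, 24 mm below the rod's top. Quick right-hand thread, 30 mm per turn: counter-clockwise from above raises it (22 mm at most). Turns stiffly (0.1 N m), stays where left. Nothing over 25 mm high within 55 mm.
- sill (a point): Middle of the sill's top face; axes as the stand's. Height differs by run (76 to 86 mm above the desk); bracket is clamped. Sill: wall, x -5 to +5 mm, 66 mm wide between cheeks (y +-33, reaching x = +5). Behind it (x -22 to -5) a pocket 16 mm deep; above it a slot 28 mm high under a roof over x -28 to -3 mm, 6 mm thick. Opens to +x (rod side).
- platform: Loose grey plastic platform, about 0.22 kg. Origin: middle of the plate's underside, 9 mm above the desk while it lies on lip and feet; z up. Plate 7 mm thick, 84 wide (y), x -66 to +105 mm; tongue and lip at -x, fork at +x; two feet 8 x 8 x 9 mm under x 40, y +-36. Home: axes along the stand's, origin straight above the stand's, at sill height.
- platform_grip (a point): Grip point, platform origin + 33 mm z, axes as the platform's: on the mid-plane of an upright bar 70 mm long (x), 14 mm thick (y), standing on the plate's middle and reaching 45 mm above the underside.
- platform_lip (a point): Middle of the lip's lower edge: platform x = -88.5, z = -9 mm. The lip (x -91.5 to -85.5 mm, 50 mm wide) hangs 9 mm below the underside at the end of a tongue 50 mm wide (x -66 to -91.5). Home, it has about 5 mm slack either way along x in the pocket, 8 mm either way along y.
- platform_fork (a point): Point of the underside in the fork slot, platform x = +75 mm; on the rod axis at the collar's top when home. The slot is 26 mm wide (y +-13), open at the +x end, root at x = +58 mm. The rod sticks up too far to slide the platform in level: hook it in tilted about 0.15 rad, fork end high, then pivot down.
- puck: Bystander: rubber puck 34 mm across, 22 mm high, between the stand and the platform. Origin under its centre.
- mouse: Bystander: black computer mouse, 80 mm long, on a mat. Origin under its front part.
- pen: Bystander: grey digital pen 150 mm long, 14 mm thick, lying. Origin under its middle.
- tablet: Bystander: black slab 150 x 75 x 9 mm. Origin under its centre.
- print_a: Bystander: white vase-shaped 3D print, 80 mm high, 72 mm across. Origin under its centre.
- pencup: Bystander: black pen cup, 95 mm high, 76 mm across. Origin under its centre.
Not all that is in view belongs to the job. Several things have the shape of the platform; the one meant has the colours described above.

How it is judged:
By the outcome, as a careful person would: the job done as asked, in the order asked, and still so for the second after the job is handed in, with the robot touching nothing.
It also fails if it takes over 67 s, if anything falls off the work surface, if the arm or the gripper's body presses on something with over 40 N, if the wrist force passes 120 N, or if a joint passes its speed limit or range.

## Robot

A 6-joint arm with a two-finger parallel gripper is mounted at the origin on the work surface. World frame = base frame: x ahead of the robot, y to its left, z up, the work surface at z = 0. Lengths are in m, angles in rad, forces in N, time in s.
With the tool pointing down it reaches from about 0.375 to 0.925 m from the base axis. Payload 5.7 kg.
Tool frame: the origin (TCP) lies midway between the tips of the shut fingers; the grasp point (between the pads) lies 19 mm behind it; z points along the fingers, y is the direction in which the jaws open and shut (so a half turn about z gives the same grasp; the last joint's range is limited). The gripper opens to 88 mm and grips with 3 to 60 N. Pads are 20 mm wide; open, the fingers measure 115 mm over their backs; the gripper's body (75 mm by 178 mm) begins 61 mm behind the grasp point.
Start: joints at [-1.317, 0.359, 1.51, -0, 1.272, -0.115], TCP at [0.216, -0.56, 0.223] pointing down, gripper open.
Joint ranges: [-2.97, 2.97], [-1.01, 2.36], [0.21, 2.38], [-0.96, 4.11], [0.2, 2.71], [-2.98, 2.98]. Speed limits (rad/s): [2.39, 2.39, 3.14, 3.14, 3.14, 3.14].

## Interface

Orientations are given as a rotation vector (axis times angle).
In Python, from cell import ctrl gives the robot as it stands. The module is installed in compiled form; this text tells all that it offers.
- The arm moves only by the tool apply_moves, never from a script. Its argument "motion" is a list of rows, each an object with "delta_pos": the shift along the tool's x, y, z in m, a list of three; "turn": the turn about the tool's z in degrees; "fingers": the opening, from 0 (shut) to 1 (fully open). In form: [{"delta_pos": [x, y, z], "turn": turn, "fingers": fingers}, ...]. A call has 1 to 5 rows; each row shifts and turns the pose as measured when the row begins, along the tool's axes as they then stand; what a row does not reach is not made up. A row lasts 1/10 s, in which the tool goes at most 50 mm and 8.59 degrees, less where a joint would pass 70% of its speed; a pose out of reach is approached as far as the arm can. A call with a gripper value outside its range is refused whole. The fingers move at their own pace and stop on an object; "squeeze" is the grip in N (left out, the last holds). Time passes only in rows, so rows that do not move let the fingers close. It gives the time, the measured TCP pose, the force and the opening at its end, in the units of the state.
- ctrl.state(): the state, without advancing time (a new reading comes with each control period).
- ctrl.get_image(name): name is "scene" or "top" or "wrist"; returns a dict with "frame" (420x560x3 uint8, blue, green, red), "fov_y" (degrees; the focal length in pixels is half the picture's height over the tangent of half this angle, whatever the lens; pixels are square), "cx", "cy" (the principal point, pixels), "distortion" ([k1, k2, p1, p2, k3] as OpenCV has them; the pictures are not rectified), "R" (3x3) and "t" (3): a world point X has camera coordinates R X + t; the wrist camera has in their place "hand_eye" (4x4, takes a point from camera to tool coordinates, whose origin is the TCP and whose axes are the flange's). Camera axes: x right, y down, z forward; pixel columns grow to the right and rows downward; lengths in m; the calibration is good to about 2 mm. A picture is of the moment at which its call begins: read the wrist's pose just before it. There is no depth.
- ctrl.sign_off(): hands the job in, once; it reports no verdict.
The state is a dict: "time": time; "joint_positions": joint angles; "joint_velocities": joint speeds; "tau": joint torques, N m; "position": TCP position; "eef_rot": TCP orientation; "wrist_force": force on the tool from outside, world axes, zero at the start; "torque": the same for the moment, N m; "gripper_width": opening from 0.0 (shut) to 1.0 (fully open).
Only numpy, scipy, OpenCV 4.12 (cv2) and the standard library are available. Lean on these libraries where they do the work, as an engineer would, in place of code of your own. Each camera call takes 0.05 s, during which the arm holds its last target.

## Working session

There is one attempt and no reset: what is moved stays moved. The work goes in short steps, Python scripts to look and compute and a tool call to move; the robot and the scene stay as the last step left them, time stands still between calls to the robot, and variables do not carry over. Pictures are saved under pics/ and viewed, and the job is handed in when it is done.

Besides the shell and the picture viewer there is one more tool, called after "Call:" as name(argument=value, ...), one argument or row to a line, values as JSON. apply_moves: Moves the arm, as the interface text tells. Its arguments: {"type":"object","properties":{"motion":{"type":"array"},"squeeze":{"type":"number"}},"required":["motion"]}

```bash
mkdir -p pics; python3 - <<'E'
from cell import ctrl
import cv2,json,numpy as np
s=ctrl.state();print(s)
for n in ["scene","top","wrist"]:
    d=ctrl.get_image(n);cv2.imwrite(f"pics/{n}0.png",d["frame"])
    print(n,{k:(np.array(v).round(5).tolist()) for k,v in d.items() if k!="frame"})
E
```

```text
{'time': 0.0, 'joint_positions': array([-1.31710634e+00,  3.59498859e-01,  1.51142013e+00, -1.31545311e-05,
        1.27251116e+00, -1.15113066e-01]), 'joint_velocities': array([-8.96672485e-04, -1.99242357e-05,  1.08619695e-03,  9.21603607e-04,
       -9.28953960e-04,  6.85119458e-04]), 'tau': array([ 6.12256063e-04, -5.15366900e+01, -2.70720237e+01,  6.74663298e-02,
        3.49356991e-02, -1.40126281e-04]), 'position': array([ 0.21610581, -0.558989  ,  0.22181795]), 'eef_rot': array([-3.08652832e+00, -5.75706929e-01,  2.19398979e-04]), 'wrist_force': array([ 0.39611336, -0.55823926, -0.09575055]), 'torque': array([ 0.0470279 ,  0.01489293, -0.00396363]), 'gripper_width': 0.997445020599212}
scene {'fov_y': 52.68727, 'cx': 277.07576, 'cy': 212.61822, 'distortion': [0.03813, 0.0, 0.0, 0.0, 0.0], 'R': [[-0.81545, 0.57851, 0.0191], [0.40363, 0.59199, -0.69759], [-0.41487, -0.56114, -0.71624]], 't': [0.4068, -0.11962, 1.3014]}
top {'fov_y': 46.69698, 'cx': 278.64184, 'cy': 206.29032, 'distortion': [-0.08657, 0.0, 0.0, 0.0, 0.0], 'R': [[-0.02263, -0.99951, -0.02142], [-0.99527, 0.02455, -0.09401], [0.09449, 0.01919, -0.99534]], 't': [-0.00199, 0.51203, 1.23762]}
wrist {'fov_y': 70.12195, 'cx': 278.72693, 'cy': 207.97121, 'distortion': [-0.06788, 0.0, 0.0, 0.0, 0.0], 'hand_eye': [[-0.00075, -0.95774, -0.28763, 0.08035], [1.0, -0.00097, 0.00065, 0.00032], [-0.0009, -0.28763, 0.95774, -0.16196], [0.0, 0.0, 0.0, 1.0]]}
```

View pics/scene0.png

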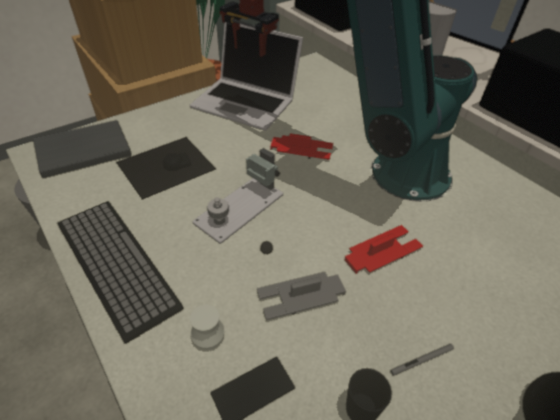

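View pics/top0.png

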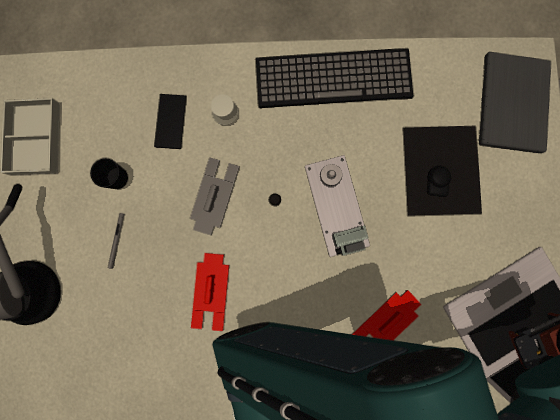

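View pics/wrist0.png

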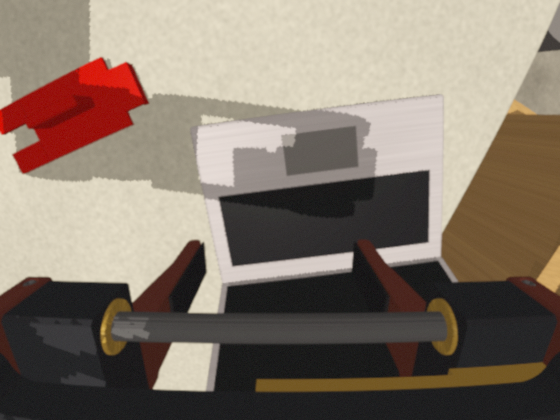

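The grey platform is at top (215,196) and scene (302,293). The two red ones, at top (209,290) and (390,316), have the wrong colour. The stand is at top (337,205). I'll confirm with enlarged crops.

```bash
cat > h.py <<'E'
import numpy as np,cv2
from scipy.spatial.transform import Rotation as Ro
def K(d):
    h=d["frame"].shape[0] if "frame" in d else 420
    f=h/2/np.tan(np.radians(d["fov_y"])/2);return np.array([[f,0,d["cx"]],[0,f,d["cy"]],[0,0,1]])
def ext(d,s=None):
    if "R" in d:return np.array(d["R"]),np.array(d["t"])
    T=np.eye(4);T[:3,:3]=Ro.from_rotvec(s["eef_rot"]).as_matrix();T[:3,3]=s["position"]
    W=np.linalg.inv(T@np.array(d["hand_eye"]));return W[:3,:3],W[:3,3]
def ray(d,uv,s=None):
    R,t=ext(d,s);u=cv2.undistortPoints(np.array(uv,float).reshape(-1,1,2),K(d),np.array(d["distortion"]))[:,0]
    return -R.T@t,np.c_[u,np.ones(len(u))]@R
def onz(d,uv,z,s=None):
    c,r=ray(d,uv,s);return c+r*((np.asarray(z)-c[2])/r[:,2])[:,None]
def proj(d,X,s=None):
    R,t=ext(d,s);return cv2.projectPoints(np.array(X,float).reshape(-1,3),cv2.Rodrigues(R)[0],t,K(d),np.array(d["distortion"]))[0][:,0]
def tri(*obs):
    A=np.zeros((3,3));b=np.zeros(3)
    for c,r in obs:
        r=r/np.linalg.norm(r);P=np.eye(3)-np.outer(r,r);A+=P;b+=P@c
    return np.linalg.solve(A,b)
def crop(im,x0,y0,x1,y1,k,fn):
    cv2.imwrite(fn,cv2.resize(im[y0:y1,x0:x1],None,fx=k,fy=k,interpolation=cv2.INTER_CUBIC))
E
python3 - <<'E'
import cv2,pickle
from h import *
from cell import ctrl
D={n:ctrl.get_image(n) for n in ["scene","top"]};pickle.dump(D,open("D0.pkl","wb"))
crop(D["top"]["frame"],180,140,250,245,5,"pics/a1.png")
crop(D["top"]["frame"],295,145,385,265,5,"pics/a2.png")
crop(D["scene"]["frame"],180,140,300,250,6,"pics/a3.png")
crop(D["scene"]["frame"],240,260,360,330,6,"pics/a4.png")
E
```

```text
(no output)
```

View pics/a1.png

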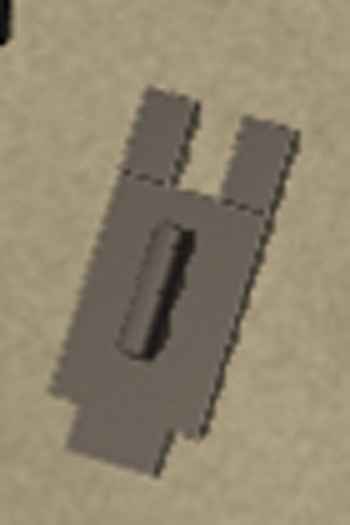

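View pics/a2.png

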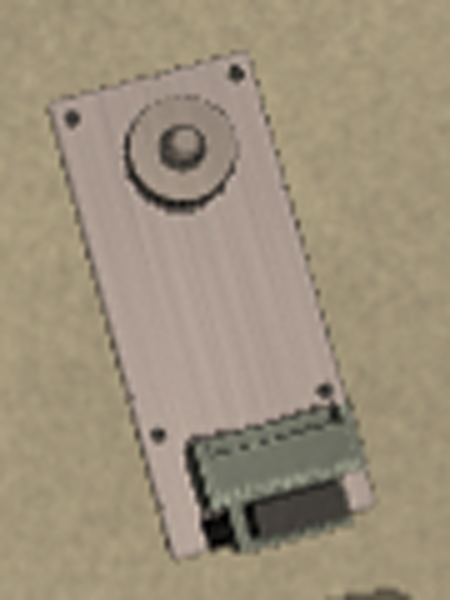

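View pics/a3.png

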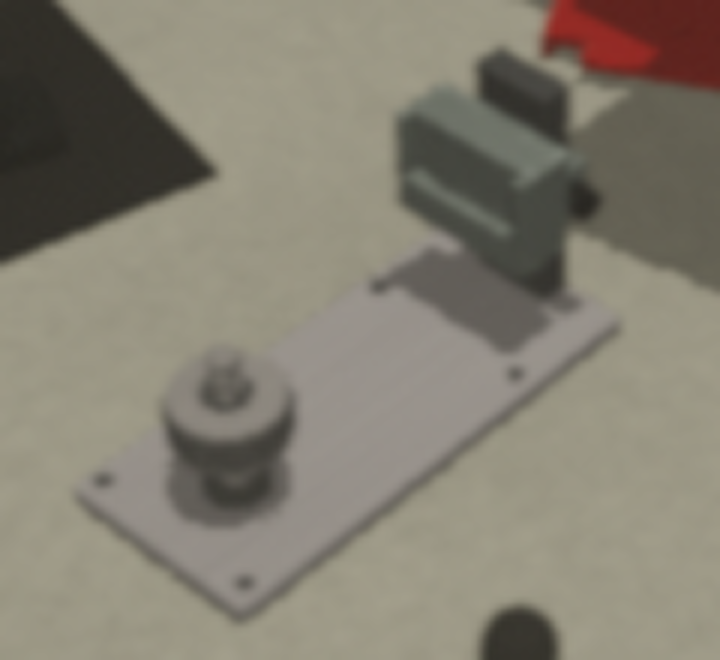

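View pics/a4.png

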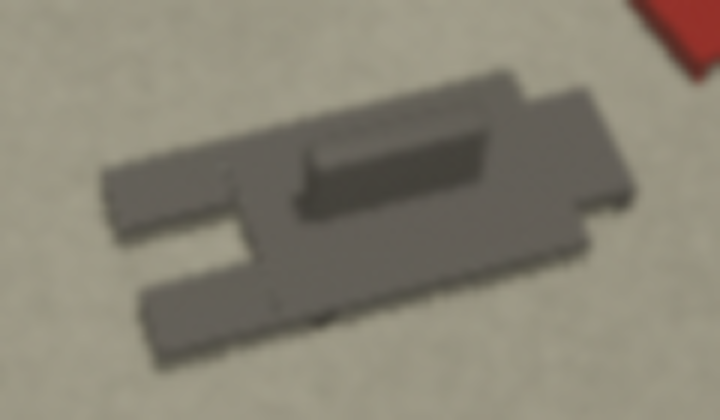

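```bash
cat > fit0.py <<'E'
import pickle
from h import *
from scipy.optimize import least_squares
D=pickle.load(open("D0.pkl","rb"))
def P(a,o,k):return np.array(a)/k+np.array(o)
def fit(obs,z,g):
    f=lambda p:np.concatenate([(proj(D[n],np.c_[p[0]+np.cos(p[2])*o[:,0]-np.sin(p[2])*o[:,1],p[1]+np.sin(p[2])*o[:,0]+np.cos(p[2])*o[:,1],np.full(len(o),z)])-uv).ravel() for n,uv,o in obs])
    r=least_squares(f,g);return r.x,r.fun
# crop resize: pixel centre offset
T=lambda a:("top",)+a
st=[("top",P([(52,104),(248,52),(372,508),(175,558)],(295,145),5)-.4,np.array([(125,55),(125,-55),(-125,-55),(-125,55)])/1e3),
("scene",P([(78,490),(240,612),(618,325)],(180,140),6)-.4,np.array([(125,-55),(125,55),(-125,55)])/1e3)]
pl=[("top",P([(147,88),(300,132),(50,390),(205,438),(66,446),(157,475)],(180,140),5)-.4,np.array([(105,42),(105,-42),(-66,42),(-66,-42),(-91.5,25),(-91.5,-25)])/1e3),
("scene",P([(103,168),(140,292),(155,350),(510,70),(588,88),(635,190),(588,240)],(240,260),6)-.4,np.array([(105,-42),(105,13),(105,42),(-66,-42),(-91.5,-25),(-91.5,25),(-66,42)])/1e3)]
for nm,o,z,g in (("stand",st,.012,[.6,-.1,0.3]),("plat",pl,.016,[.6,.2,-.3])):
    for sub in (o[:1],o[1:],o):
        x,r=fit(sub,z,g);print(nm,x.round(4),r.round(1).tolist())
for nm,uv in (("puck",(275,199)),("print",(223,108)),("pencup",(108,173))):print(nm,onz(D["top"],[uv],.01)[0].round(3))
E
python3 fit0.py
```

```text
stand [ 0.5119 -0.1663  0.2304] [-0.6, -0.5, 0.4, -0.5, 0.9, 0.1, -0.6, 0.8]
stand [ 0.5123 -0.1621  0.2335] [-1.4, -0.2, 0.2, 0.7, 1.2, -1.0]
stand [ 0.5118 -0.1651  0.2336] [-1.2, -0.4, -0.3, -0.5, 0.5, 0.1, -0.9, 0.9, -1.7, -0.9, -0.2, -0.1, 0.7, -1.7]
plat [ 0.5369  0.1594 -0.3181] [0.4, -0.7, -0.0, -0.6, 0.1, 0.5, -0.5, 0.2, 0.1, 0.4, -0.0, 0.2]
plat [ 0.5363  0.1622 -0.3231] [-0.9, -0.1, -0.7, -0.8, 0.3, 0.8, 0.3, -0.3, -0.2, -0.2, 0.4, -0.1, 0.8, 0.3]
plat [ 0.5364  0.161  -0.3197] [-0.1, -0.5, -0.6, -0.4, -0.5, 0.6, -1.2, 0.4, -0.6, 0.6, -0.7, 0.4, -1.3, -0.3, -1.0, -1.0, 0.0, 0.5, -0.2, -0.7, -0.6, -0.5, -0.0, -0.5, 0.4, -0.1]
puck [ 0.533 -0.005  0.01 ]
print [0.783 0.13  0.01 ]
pencup [0.614 0.443 0.01 ]
```

Call:
apply_moves(
  motion=[
    {"delta_pos": [0.041, -0.021, 0], "turn": 0, "fingers": 1},
    {"delta_pos": [0.041, -0.021, 0], "turn": 0, "fingers": 1},
    {"delta_pos": [0.041, -0.021, 0], "turn": 0, "fingers": 1},
    {"delta_pos": [0.041, -0.021, 0], "turn": 0, "fingers": 1},
    {"delta_pos": [0.041, -0.021, 0], "turn": 0, "fingers": 1},
  ],
  squeeze=50,
)

```text
time: 0.75
position: [0.3708, -0.3883, 0.2212]
eef_rot: [3.089, 0.56, -0.002]
wrist_force: [1.2, -0.2, -0.5]
gripper_width: 1.001
```

Call:
apply_moves(
  motion=[
    {"delta_pos": [0.044, -0.023, 0], "turn": 0, "fingers": 1},
    {"delta_pos": [0.044, -0.023, 0], "turn": 0, "fingers": 1},
    {"delta_pos": [0.044, -0.023, 0], "turn": 0, "fingers": 1},
    {"delta_pos": [0.044, -0.023, 0], "turn": 0, "fingers": 1},
    {"delta_pos": [0.044, -0.023, 0], "turn": 0, "fingers": 1},
  ],
)

```text
time: 1.25
position: [0.537, -0.2009, 0.2211]
eef_rot: [3.088, 0.558, -0.0]
wrist_force: [0.6, -0.9, -0.5]
gripper_width: 1.0
```

```bash
cat >> h.py <<'E'
def yaw(s):
    M=Ro.from_rotvec(s["eef_rot"]).as_matrix();return np.arctan2(M[1,0],M[0,0])
def todo(s,xyz,y):
    """remaining shift in tool axes and turn (deg)"""
    M=Ro.from_rotvec(s["eef_rot"]).as_matrix();return (M.T@(np.array(xyz)-s["position"])).round(4),np.degrees(yaw(s)-y).round(2)
ST=(0.512,-0.165,0.2335)
def stw(x,y,z=0,st=ST):
    c,s_=np.cos(st[2]),np.sin(st[2]);return np.array([st[0]+c*x-s_*y,st[1]+s_*x+c*y,z])
E
python3 - <<'E'
from h import *
from cell import ctrl
s=ctrl.state();print(s["position"],yaw(s),s["joint_positions"],todo(s,stw(.075,0,.2),.2335),stw(.075,0))
E
```

```text
[ 0.5369596  -0.20093326  0.22112618] 0.3572548513008275 [-0.47656642  0.32108712  1.57237025 -0.00311103  1.24605261  0.73796323] (array([ 0.0636, -0.0332,  0.021 ]), np.float64(7.09)) [ 0.58496469 -0.1476462   0.        ]
```

Call:
apply_moves(
  motion=[
    {"delta_pos": [0.04, -0.021, 0.01], "turn": 0, "fingers": 1},
    {"delta_pos": [0.023, -0.012, 0.01], "turn": 0, "fingers": 1},
    {"delta_pos": [0, 0, 0], "turn": 7, "fingers": 1},
    {"delta_pos": [0, 0, 0], "turn": 0, "fingers": 1},
  ],
)

```text
time: 1.65
position: [0.5908, -0.1392, 0.2002]
eef_rot: [3.116, 0.376, 0.005]
wrist_force: [-0.2, -0.1, 0.5]
gripper_width: 0.998
```

```bash
cat > shot.py <<'E'
import sys,pickle
from h import *
from cell import ctrl
s=ctrl.state();d=ctrl.get_image(sys.argv[1]);pickle.dump((s,d),open(sys.argv[2]+".pkl","wb"))
cv2.imwrite("pics/"+sys.argv[2]+".png",d["frame"])
print(s["time"],s["position"].round(4),yaw(s).round(4),s["gripper_width"].round(3),s["wrist_force"].round(1),s["joint_positions"].round(2))
print("to rod",todo(s,stw(.075,0,.2),.2335))
E
python3 shot.py wrist w1
```

```text
Traceback (most recent call last):
  File "shot.py", line 6, in <module>
    print(s["time"],s["position"].round(4),yaw(s).round(4),s["gripper_width"].round(3),s["wrist_force"].round(1),s["joint_positions"].round(2))
                                                           ^^^^^^^^^^^^^^^^^^^^^^^^
AttributeError: 'float' object has no attribute 'round'
```

View pics/w1.png

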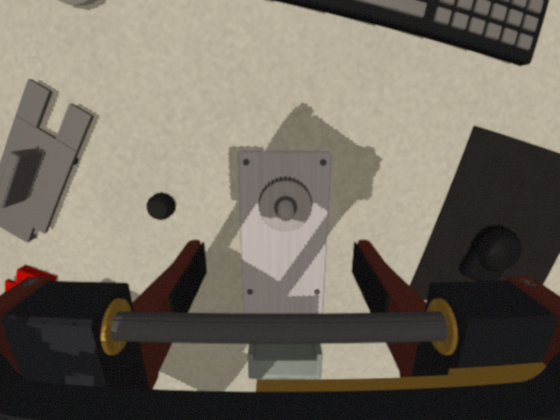

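```bash
sed -i 's/s\["gripper_width"\].round(3)/round(float(s["gripper_width"]),3)/' shot.py; python3 - <<'E'
import pickle
from h import *
s,d=pickle.load(open("w1.pkl","rb"));print(s["position"],yaw(s),s["joint_positions"])
crop(d["frame"],225,140,345,390,3,"pics/w1c.png")
E
```

```text
[ 0.59075175 -0.13916593  0.20019323] 0.24035476412995455 [-3.44230776e-01  3.86795556e-01  1.52546294e+00 -1.50283917e-03
  1.22528371e+00  9.86721339e-01]
```

View pics/w1c.png

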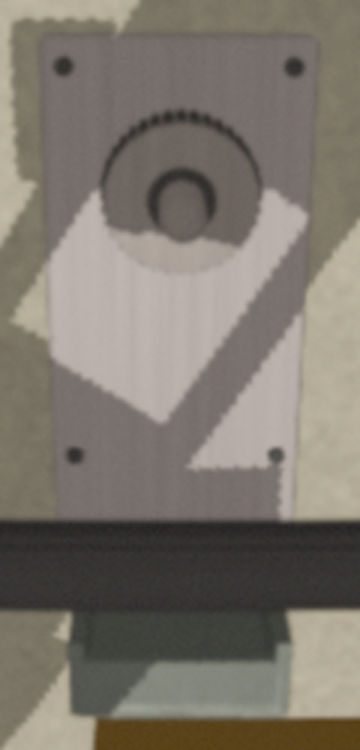

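```bash
python3 - <<'E'
import pickle
from h import *
s,d=pickle.load(open("w1.pkl","rb"))
f=lambda a:np.array(a)/3+[225,140]-.33
p=onz(d,f([(181.5,195),(182,209),(40,37),(316,37),(64,66),(294,66),(75,455),(277,455)]),[.07,.094]+[.012]*6,s);print(p.round(4))
c=stw(.075,0);print("want rod",c)
Rz=lambda v:np.c_[(v-np.array([ST[0],ST[1],0]))]@np.array([[np.cos(ST[2]),-np.sin(ST[2]),0],[np.sin(ST[2]),np.cos(ST[2]),0],[0,0,1]])
print("in stand frame",Rz(p).round(4))
E
```

```text
[[ 0.5891 -0.1471  0.07  ]
 [ 0.5912 -0.1461  0.094 ]
 [ 0.6221 -0.0839  0.012 ]
 [ 0.6475 -0.1878  0.012 ]
 [ 0.6133 -0.0953  0.012 ]
 [ 0.6346 -0.1825  0.012 ]
 [ 0.4451 -0.1358  0.012 ]
 [ 0.4662 -0.2236  0.012 ]]
want rod [ 0.58496469 -0.1476462   0.        ]
in stand frame [[ 0.0792 -0.0005  0.07  ]
 [ 0.0815  0.      0.094 ]
 [ 0.1259  0.0534  0.012 ]
 [ 0.1266 -0.0535  0.012 ]
 [ 0.1147  0.0443  0.012 ]
 [ 0.1152 -0.0454  0.012 ]
 [-0.0584  0.0439  0.012 ]
 [-0.0581 -0.0464  0.012 ]]
```

Call:
apply_moves(
  motion=[
    {"delta_pos": [-0.03, 0.002, 0], "turn": 0, "fingers": 1},
    {"delta_pos": [-0.025, 0, 0], "turn": 0, "fingers": 1},
    {"delta_pos": [0, 0, 0], "turn": 0, "fingers": 1},
  ],
)

```text
time: 2.0
position: [0.5358, -0.156, 0.1999]
eef_rot: [3.114, 0.394, 0.004]
wrist_force: [0.1, 0.5, -0.2]
gripper_width: 1.0
```

```bash
python3 shot.py wrist w2; python3 -c "
import pickle
from h import *
s,d=pickle.load(open('w2.pkl','rb'));crop(d['frame'],220,260,340,320,6,'pics/w2c.png')"
```

```text
2.0 [ 0.5358 -0.156   0.1999] 0.2515 1.0 [ 0.1  0.5 -0.2] [-0.41  0.32  1.63 -0.    1.19  0.91]
to rod (array([ 0.0497,  0.0041, -0.    ]), np.float64(1.03))
```

Call:
apply_moves(
  motion=[
    {"delta_pos": [-0.045, 0, 0], "turn": 0, "fingers": 1},
    {"delta_pos": [-0.045, 0, 0], "turn": 0, "fingers": 1},
    {"delta_pos": [-0.03, 0, -0.005], "turn": 0, "fingers": 1},
    {"delta_pos": [0, 0, 0], "turn": 0, "fingers": 1},
  ],
)

```text
time: 2.45
position: [0.4227, -0.1891, 0.2056]
eef_rot: [3.109, 0.4, 0.017]
wrist_force: [0.1, -0.3, -0.7]
gripper_width: 0.998
```

```bash
python3 shot.py wrist w3; python3 -c "
import pickle
from h import *
s,d=pickle.load(open('w3.pkl','rb'));crop(d['frame'],210,140,340,240,6,'pics/w3c.png')"
```

```text
2.45 [ 0.4227 -0.1891  0.2056] 0.256 0.998 [ 0.1 -0.3 -0.7] [-0.57  0.17  1.83  0.    1.13  0.74]
to rod (array([0.1674, 0.0009, 0.0072]), np.float64(1.29))
```

View pics/w2c.png

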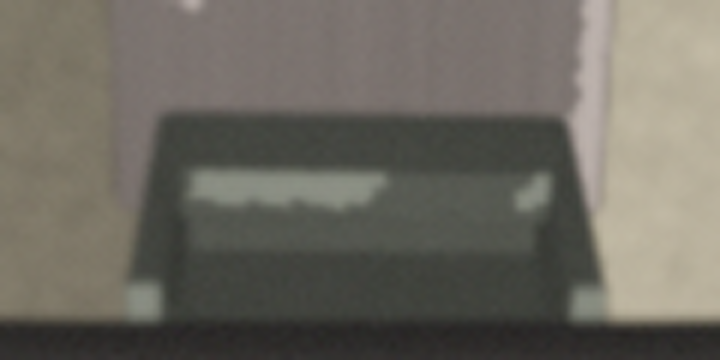

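View pics/w3.png

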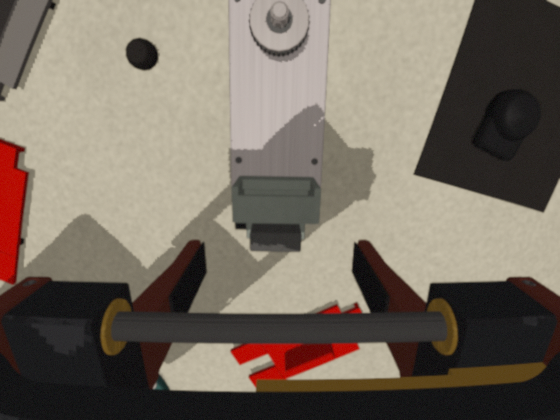

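View pics/w3c.png

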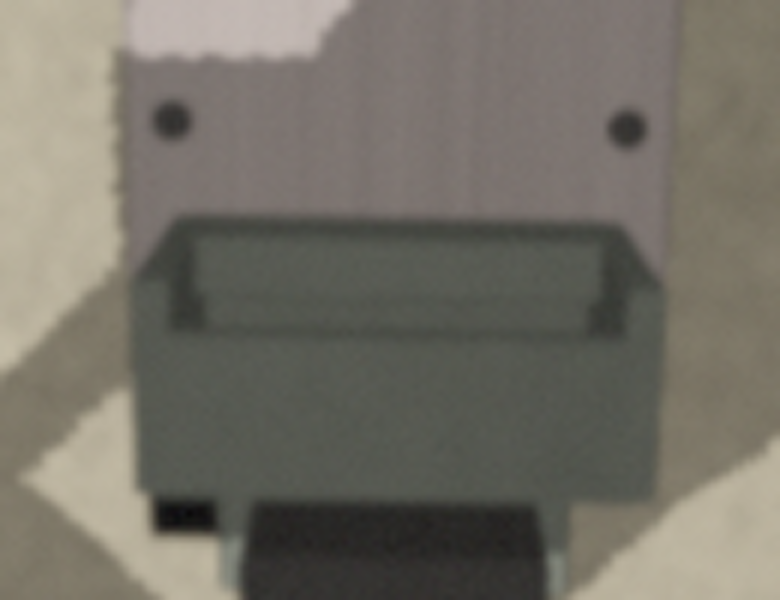

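```bash
python3 -c "
import pickle
from h import *
s,d=pickle.load(open('w2.pkl','rb'));crop(d['frame'],220,100,350,250,4,'pics/w2d.png');crop(d['frame'],240,275,320,310,9,'pics/w2e.png')
s,d=pickle.load(open('w3.pkl','rb'));crop(d['frame'],230,165,320,205,8,'pics/w3e.png');crop(d['frame'],220,0,340,80,6,'pics/w3f.png')"
```

```text
(no output)
```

View pics/w2d.png

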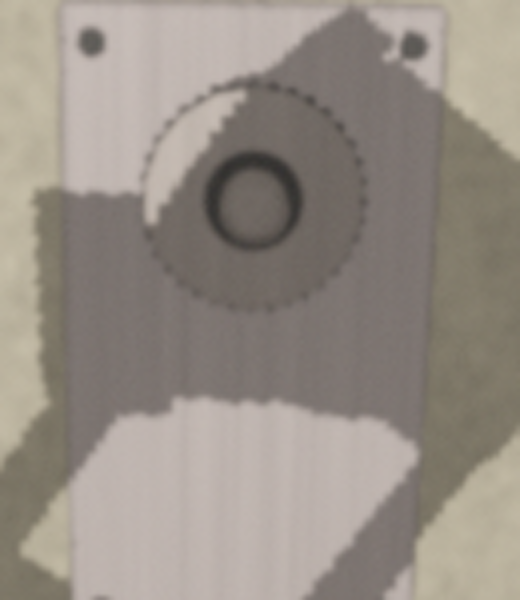

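View pics/w2e.png

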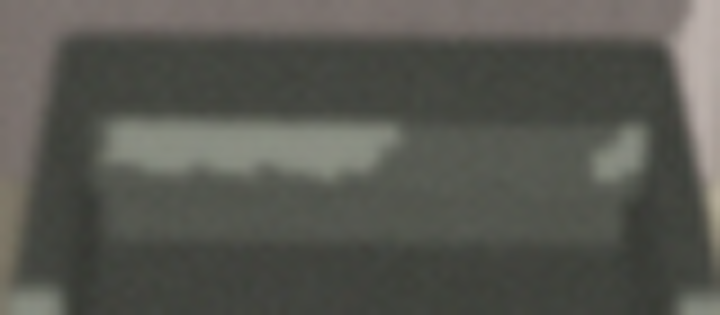

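View pics/w3e.png

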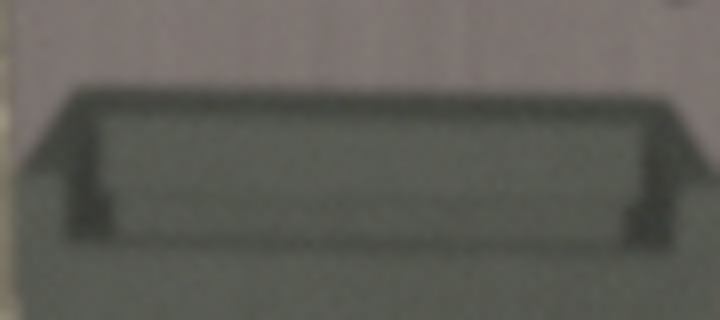

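View pics/w3f.png

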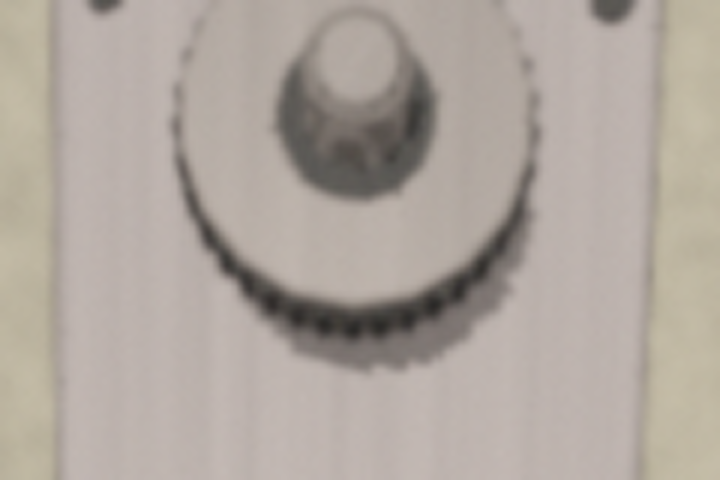

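```bash
cat > fit1.py <<'E'
import pickle
from h import *
from scipy.optimize import least_squares
V={n:pickle.load(open(n+".pkl","rb")) for n in("w1","w2","w3")}
O=[]
def add(v,k,off,pts):
    for px,name in pts:O.append((v,np.array(px)/k+off-(k-1)/2/k,name))
add("w1",3,(225,140),[((40,37),"c+"),((316,37),"c-"),((181.5,195),"col"),((182,209),"rod"),((64,66),"h1+"),((294,66),"h1-"),((75,455),"h2+"),((277,455),"h2-")])
add("w2",4,(220,100),[((60,5),"c+"),((445,10),"c-"),((254.5,195),"col"),((254,203),"rod"),((91,42),"h1+"),((414,45),"h1-")])
add("w2",9,(240,275),[((102,122),"sf+"),((648,122),"sf-"),((375,190),"sr")])
add("w3",8,(230,165),[((100,113),"sf+"),((643,119),"sf-"),((370,195),"sr")])
add("w3",6,(220,0),[((358,57),"rod"),((355,305),"colb")])
add("w3",6,(210,140),[((172,120),"h2+"),((627,129),"h2-")])
def pt(n,p):
    h=p[3];h1,h2,hy=p[10:13]
    q={"c+":(.125,.055,.012),"c-":(.125,-.055,.012),"col":(.075,0,.07),"colb":(.048,0,.07),"rod":(.075,0,.094),"sf+":(-.07,.033,h),"sf-":(-.07,-.033,h),"sr":(-.08,0,h),
     "h1+":(h1,hy,.012),"h1-":(h1,-hy,.012),"h2+":(h2,hy,.012),"h2-":(h2,-hy,.012)}[n]
    return stw(*q,st=p[:3])
def res(p):
    r=[]
    for v,uv,n in O:
        s,d=V[v];d=dict(d);H=np.array(d["hand_eye"]).copy();H[:3,3]+=p[4:7];H[:3,:3]=H[:3,:3]@Ro.from_rotvec(p[7:10]).as_matrix();d["hand_eye"]=H
        r.append((proj(d,pt(n,p),s)[0]-uv)/.5)
    return np.concatenate([np.ravel(r),p[4:7]/.0015,p[7:10]/.006])
r=least_squares(res,np.r_[.513,-.165,.237,.08,np.zeros(6),.115,-.058,.045],x_scale=.01)
C=np.linalg.inv(r.jac.T@r.jac)
print(r.x.round(4));print("sd h",C[3,3]**.5,"sd xy",C[0,0]**.5,C[1,1]**.5)
for (v,uv,n),e in zip(O,r.fun[:2*len(O)].reshape(-1,2)*.5):print(v,n,e.round(2))
E
python3 fit1.py
```

```text
[ 5.206e-01 -1.641e-01  2.371e-01  8.350e-02  0.000e+00  0.000e+00
 -4.200e-03  1.900e-02  3.000e-04  1.100e-03  1.132e-01 -6.000e-02
  4.550e-02]
sd h 0.000874736268433841 sd xy 0.0017792359782324643 0.0017189659872037801
w1 c+ [-0.58 -0.83]
w1 c- [ 1.19 -0.67]
w1 col [0.2  0.51]
w1 rod [0.69 2.36]
w1 h1+ [-0.21 -0.42]
w1 h1- [ 0.08 -0.31]
w1 h2+ [-0.16  0.04]
w1 h2- [ 0.32 -0.08]
w2 c+ [-0.8  -1.52]
w2 c- [ 0.45 -1.37]
w2 col [-0.37  0.12]
w2 rod [0.24 0.11]
w2 h1+ [0.03 0.14]
w2 h1- [-0.65  0.51]
w2 sf+ [-1.04 -0.34]
w2 sf- [0.25 0.19]
w2 sr [-0.5   0.65]
w3 sf+ [ 0.45 -0.85]
w3 sf- [ 0.23 -0.56]
w3 sr [ 0.42 -0.53]
w3 rod [-0.17  1.29]
w3 colb [-0.44  0.77]
w3 h2+ [0.18 0.17]
w3 h2- [ 0.18 -0.11]
```

```bash
sed 's#p\[7:10\]/.006#p[7:10]/.003#; s#r=least_squares(res,\(.*\)x_scale=.01)#r=least_squares(res,\1x_scale=.01,loss="soft_l1")#' fit1.py > fit2.py; python3 fit2.py | head -3; sed 's#p\[7:10\]/.006#p[7:10]/.0003#; s#p\[4:7\]/.0015#p[4:7]/.0003#' fit1.py > fit3.py; python3 fit3.py
```

```text
[ 5.181e-01 -1.644e-01  2.368e-01  8.320e-02  0.000e+00 -1.000e-04
 -2.900e-03  1.120e-02 -2.000e-04  4.000e-04  1.128e-01 -6.040e-02
  4.530e-02]
[ 5.148e-01 -1.654e-01  2.381e-01  8.210e-02  0.000e+00  0.000e+00
 -8.000e-04  2.000e-04  0.000e+00  0.000e+00  1.125e-01 -6.080e-02
  4.520e-02]
sd h 0.0006474220036355097 sd xy 0.0003447500723383274 0.0003353085351826918
w1 c+ [-0.93 -1.27]
w1 c- [ 1.6  -1.12]
w1 col [0.19 1.29]
w1 rod [0.67 3.7 ]
w1 h1+ [-0.22 -0.2 ]
w1 h1- [ 0.13 -0.11]
w1 h2+ [ 0.1  -0.24]
w1 h2- [ 0.04 -0.36]
w2 c+ [-1.35 -2.48]
w2 c- [ 1.03 -2.33]
w2 col [-0.39  0.72]
w2 rod [0.2  1.29]
w2 h1+ [-0.14 -0.04]
w2 h1- [-0.48  0.32]
w2 sf+ [-0.96 -0.51]
w2 sf- [0.05 0.01]
w2 sr [-0.56  0.34]
w3 sf+ [ 0.38 -0.19]
w3 sf- [0.34 0.08]
w3 sr [0.44 0.1 ]
w3 rod [-0.14 -0.07]
w3 colb [-0.41 -0.14]
w3 h2+ [0.19 0.39]
w3 h2- [0.25 0.08]
```

```bash
sed -i 's/^ST=.*/ST=(0.5150,-0.1650,0.2375)/' h.py; python3 -c "
from h import *
from cell import ctrl
s=ctrl.state();print(todo(s,stw(-.064,0,.13),.2375))"
```

```text
(array([ 0.0288, -0.0024,  0.076 ]), np.float64(1.04))
```

Call:
apply_moves(
  motion=[
    {"delta_pos": [0.029, -0.002, 0], "turn": 1, "fingers": 0},
    {"delta_pos": [0, 0, 0.04], "turn": 0, "fingers": 0},
    {"delta_pos": [0, 0, 0.03], "turn": 0, "fingers": 0},
    {"delta_pos": [0, 0, 0], "turn": 0, "fingers": 0},
  ],
  squeeze=30,
)

```text
time: 2.9
position: [0.4646, -0.1833, 0.1372]
eef_rot: [3.105, 0.372, 0.04]
wrist_force: [-0.4, -0.2, 0.1]
gripper_width: 0.677
```

```bash
python3 -c "
from h import *
from cell import ctrl
s=ctrl.state();print(s['position'],s['eef_rot'],s['wrist_force'],s['gripper_width'],todo(s,stw(-.064,0,.12),.2375))"
```

```text
[ 0.46460932 -0.18325289  0.13715783] [3.10520694 0.37210238 0.03960593] [-0.42410865 -0.24764664  0.06597618] 0.6769281743099509 (array([-0.0111, -0.0062,  0.0168]), np.float64(0.07))
```

```bash
cat > st.py <<'E'
from h import *
from cell import ctrl
import sys
s=ctrl.state();M=Ro.from_rotvec(s["eef_rot"]).as_matrix();c,n=np.cos(ST[2]),np.sin(ST[2])
A=np.array([[c,n,0],[-n,c,0],[0,0,1]])
print("t",s["time"],"pos",s["position"].round(4),"yaw",yaw(s).round(4),"stand xy",(A@(s["position"]-stw(0,0)))[:2].round(4),"tilt(toolz in stand)",(A@M[:,2]).round(4)[:2],"F",s["wrist_force"].round(2),"g",round(float(s["gripper_width"]),3))
if len(sys.argv)>3:
    a=[float(v) for v in sys.argv[1:]];print("todo",todo(s,stw(a[0],a[1],a[2]),a[3] if len(a)>3 else ST[2]))
E
python3 st.py -.064 0 .12
python3 - <<'E'
import pickle
from h import *
for n in("w1","w2","w3"):
    s,_=pickle.load(open(f"{n}.pkl","rb"));print(n,Ro.from_rotvec(s["eef_rot"]).as_matrix()[:,2].round(4))
E
```

```text
t 2.9 pos [ 0.4646 -0.1833  0.1372] yaw 0.2387 stand xy [-0.0533 -0.0059] tilt(toolz in stand) [ 0.0235 -0.0168] F [-0.42 -0.25  0.07] g 0.677
todo (array([-0.0111, -0.0062,  0.0168]), np.float64(0.07))
w1 [ 0.0033 -0.0027 -1.    ]
w2 [ 0.0031 -0.0026 -1.    ]
w3 [ 0.0117 -0.0052 -0.9999]
```

Call:
apply_moves(
  motion=[
    {"delta_pos": [-0.006, -0.003, 0], "turn": 0, "fingers": 0},
    {"delta_pos": [-0.005, -0.003, 0], "turn": 0, "fingers": 0},
    {"delta_pos": [0, 0, 0.005], "turn": 0, "fingers": 0},
    {"delta_pos": [0, 0, 0.005], "turn": 0, "fingers": 0},
  ],
)

```text
time: 3.3
position: [0.4563, -0.181, 0.1299]
eef_rot: [3.102, 0.374, 0.048]
wrist_force: [-0.6, 0.5, 0.3]
gripper_width: 0.311
```

```bash
python3 st.py -.064 0 .12
```

```text
t 3.3 pos [ 0.4563 -0.181   0.1299] yaw 0.2405 stand xy [-0.0608 -0.0018] tilt(toolz in stand) [ 0.0284 -0.0206] F [-0.57  0.55  0.29] g 0.311
todo (array([-0.0035, -0.002 ,  0.0097]), np.float64(0.17))
```

Call:
apply_moves(
  motion=[
    {"delta_pos": [-0.004, -0.002, 0.006], "turn": 0, "fingers": 0},
    {"delta_pos": [-0.001, 0, 0.01], "turn": 0, "fingers": 0},
    {"delta_pos": [-0.001, 0, 0.01], "turn": 0, "fingers": 0},
    {"delta_pos": [0, 0, 0.007], "turn": 0, "fingers": 0},
    {"delta_pos": [0, 0, 0.003], "turn": 0, "fingers": 0},
  ],
)

```text
time: 3.8
position: [0.4509, -0.1814, 0.0914]
eef_rot: [3.101, 0.373, 0.05]
wrist_force: [-0.4, 0.0, 0.2]
gripper_width: 0.005
```

```bash
python3 st.py -.064 0 .09
```

```text
t 3.8 pos [ 0.4509 -0.1814  0.0914] yaw 0.2399 stand xy [-0.0661 -0.0009] tilt(toolz in stand) [ 0.0298 -0.0219] F [-0.36  0.01  0.24] g 0.005
todo (array([ 0.0021, -0.0009,  0.0014]), np.float64(0.14))
```

Call:
apply_moves(
  motion=[
    {"delta_pos": [0, 0, 0.003], "turn": 0, "fingers": 0},
    {"delta_pos": [0, 0, 0.002], "turn": 0, "fingers": 0},
    {"delta_pos": [0, 0, 0.002], "turn": 0, "fingers": 0},
  ],
)

```text
time: 4.1
position: [0.4511, -0.1815, 0.0831]
eef_rot: [3.101, 0.373, 0.049]
wrist_force: [0.2, 0.1, 0.4]
gripper_width: 0.006
```

Call:
apply_moves(
  motion=[
    {"delta_pos": [0, 0, 0.002], "turn": 0, "fingers": 0},
    {"delta_pos": [0, 0, 0.002], "turn": 0, "fingers": 0},
  ],
)

```text
time: 4.3
position: [0.4514, -0.1816, 0.0813]
eef_rot: [3.101, 0.374, 0.049]
wrist_force: [-9.6, 5.2, 43.8]
gripper_width: 0.007
```

Call:
apply_moves(
  motion=[
    {"delta_pos": [0, 0, -0.001], "turn": 0, "fingers": 0},
    {"delta_pos": [0, 0, -0.001], "turn": 0, "fingers": 0},
    {"delta_pos": [0, 0, 0.001], "turn": 0, "fingers": 0},
  ],
)

```text
time: 4.6
position: [0.4523, -0.182, 0.0839]
eef_rot: [3.099, 0.374, 0.053]
wrist_force: [0.4, -0.1, 0.2]
gripper_width: 0.003
```

```bash
python3 st.py
```

```text
t 4.6 pos [ 0.4523 -0.182   0.0839] yaw 0.2404 stand xy [-0.065  -0.0018] tilt(toolz in stand) [ 0.0311 -0.0234] F [ 0.39 -0.12  0.2 ] g 0.003
```

Call:
apply_moves(
  motion=[
    {"delta_pos": [0, 0, 0.001], "turn": 0, "fingers": 0},
    {"delta_pos": [0, 0, 0.001], "turn": 0, "fingers": 0},
  ],
)

```text
time: 4.8
position: [0.4526, -0.1821, 0.0817]
eef_rot: [3.099, 0.374, 0.053]
wrist_force: [-3.2, 1.6, 14.7]
gripper_width: 0.005
```

Call:
apply_moves(
  motion=[
    {"delta_pos": [0, 0, 0.001], "turn": 0, "fingers": 0},
  ],
)

```text
time: 4.9
position: [0.4526, -0.1822, 0.0814]
eef_rot: [3.099, 0.374, 0.053]
wrist_force: [-5.7, 3.0, 26.1]
gripper_width: 0.007
```

Call:
apply_moves(
  motion=[
    {"delta_pos": [0, 0, -0.01], "turn": 0, "fingers": 0},
    {"delta_pos": [0.035, 0, -0.005], "turn": 0, "fingers": 0},
    {"delta_pos": [0.035, 0, 0], "turn": 0, "fingers": 0},
    {"delta_pos": [0.03, 0, 0], "turn": 0, "fingers": 0},
    {"delta_pos": [0, 0, 0], "turn": 0, "fingers": 0},
  ],
)

```text
time: 5.4
position: [0.5513, -0.1573, 0.1002]
eef_rot: [3.1, 0.37, 0.051]
wrist_force: [0.0, 0.6, -0.8]
gripper_width: 0.007
```

```bash
python3 st.py .054 0 .075
```

```text
t 5.4 pos [ 0.5513 -0.1573  0.1002] yaw 0.2381 stand xy [ 0.037  -0.0011] tilt(toolz in stand) [ 0.0304 -0.0227] F [ 0.01  0.61 -0.79] g 0.007
todo (array([ 0.0162, -0.0016,  0.0256]), np.float64(0.04))
```

Call:
apply_moves(
  motion=[
    {"delta_pos": [0.009, -0.001, 0.006], "turn": 0, "fingers": 0},
    {"delta_pos": [0.008, 0, 0.008], "turn": 0, "fingers": 0},
    {"delta_pos": [0, 0, 0.007], "turn": 0, "fingers": 0},
    {"delta_pos": [0, 0, 0.004], "turn": 0, "fingers": 0},
  ],
)

```text
time: 5.8
position: [0.5669, -0.152, 0.0729]
eef_rot: [3.102, 0.371, 0.046]
wrist_force: [0.1, 0.3, 0.6]
gripper_width: 0.011
```

```bash
python3 st.py .054 0 .072
```

```text
t 5.8 pos [ 0.5669 -0.152   0.0729] yaw 0.2383 stand xy [0.0535 0.0004] tilt(toolz in stand) [ 0.0272 -0.0209] F [0.12 0.28 0.59] g 0.011
todo (array([0.0005, 0.0004, 0.0009]), np.float64(0.05))
```

Call:
apply_moves(
  motion=[
    {"delta_pos": [0, 0, 0.001], "turn": 0, "fingers": 0},
    {"delta_pos": [0, 0, 0.001], "turn": 0, "fingers": 0},
  ],
)

```text
time: 6.0
position: [0.5657, -0.152, 0.07]
eef_rot: [3.103, 0.37, 0.044]
wrist_force: [-2.1, 2.2, 17.2]
gripper_width: 0.002
```

Call:
apply_moves(
  motion=[
    {"delta_pos": [0, 0, 0.001], "turn": 0, "fingers": 0},
  ],
)

```text
time: 6.1
position: [0.5657, -0.152, 0.0701]
eef_rot: [3.103, 0.369, 0.045]
wrist_force: [-2.8, 3.1, 14.2]
gripper_width: 0.007
```

Call:
apply_moves(
  motion=[
    {"delta_pos": [0, 0, -0.04], "turn": 0, "fingers": 1},
    {"delta_pos": [0, 0, -0.03], "turn": 0, "fingers": 1},
    {"delta_pos": [0.01, 0, 0], "turn": 0, "fingers": 1},
    {"delta_pos": [0.01, 0, 0], "turn": 0, "fingers": 1},
  ],
)

```text
time: 6.5
position: [0.5811, -0.1467, 0.1422]
eef_rot: [3.105, 0.365, 0.041]
wrist_force: [0.1, -0.4, -0.2]
gripper_width: 0.33
```

```bash
python3 st.py .075 0 .11
```

```text
t 6.5 pos [ 0.5811 -0.1467  0.1422] yaw 0.2343 stand xy [0.0686 0.0023] tilt(toolz in stand) [ 0.0244 -0.018 ] F [ 0.11 -0.43 -0.23] g 0.33
todo (array([0.0057, 0.0017, 0.0324]), np.float64(-0.19))
```

Call:
apply_moves(
  motion=[
    {"delta_pos": [0.003, 0.001, 0], "turn": 0, "fingers": 1},
    {"delta_pos": [0.003, 0.001, 0], "turn": 0, "fingers": 1},
    {"delta_pos": [0, 0, 0.005], "turn": 0, "fingers": 1},
    {"delta_pos": [0, 0, 0.005], "turn": 0, "fingers": 1},
    {"delta_pos": [0, 0, 0.005], "turn": 0, "fingers": 1},
  ],
)

```text
time: 7.0
position: [0.5881, -0.1466, 0.1222]
eef_rot: [3.107, 0.367, 0.035]
wrist_force: [0.5, 0.4, -0.1]
gripper_width: 0.787
```

```bash
python3 st.py .075 0 .042; python3 shot.py wrist w4;python3 -c "
import pickle
from h import *
s,d=pickle.load(open('w4.pkl','rb'));p=proj(d,[stw(.075,0,.094),stw(.075,0,.07),stw(.125,.055,.012),stw(.125,-.055,.012)],s);print(p);crop(d['frame'],200,140,360,270,5,'pics/w4c.png')"
```

```text
t 7.0 pos [ 0.5881 -0.1466  0.1222] yaw 0.2351 stand xy [0.0754 0.0007] tilt(toolz in stand) [ 0.0206 -0.0153] F [ 0.51  0.44 -0.15] g 0.787
todo (array([-0.002 , -0.0005,  0.0802]), np.float64(-0.14))
7.0 [ 0.5881 -0.1466  0.1222] 0.2351 0.787 [ 0.5  0.4 -0.1] [-0.36  0.46  1.63 -0.    1.03  0.98]
to rod (array([ 0.0012,  0.0019, -0.0778]), np.float64(0.09))
[[278.73501802 241.8183834 ]
 [278.22919637 230.00348548]
 [216.51072717 156.80994761]
 [337.33955902 156.17760523]]
```

View pics/w4c.png

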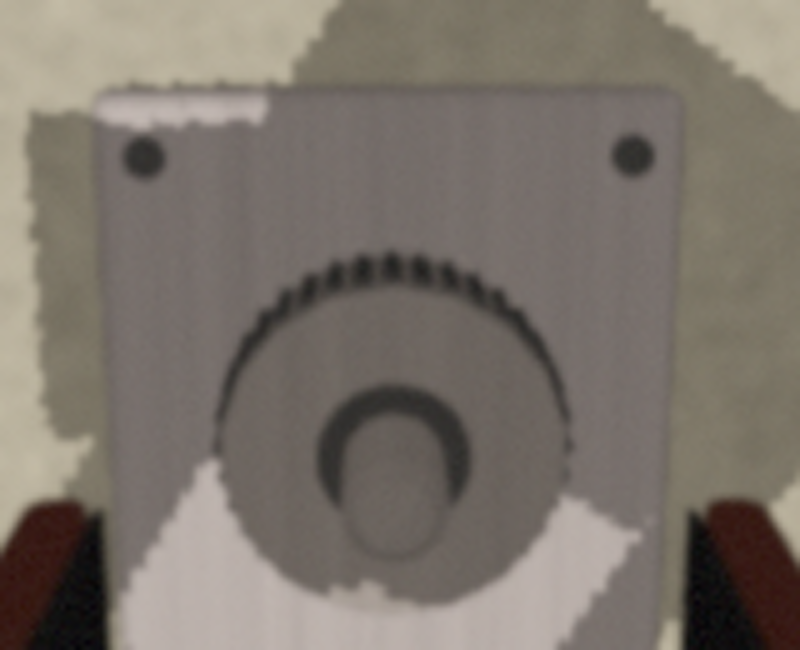

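Call:
apply_moves(
  motion=[
    {"delta_pos": [-0.001, 0, 0.015], "turn": 0, "fingers": 1},
    {"delta_pos": [-0.001, 0, 0.015], "turn": 0, "fingers": 1},
    {"delta_pos": [0, 0, 0.015], "turn": 0, "fingers": 1},
    {"delta_pos": [0, 0, 0.015], "turn": 0, "fingers": 1},
    {"delta_pos": [0, 0, 0.01], "turn": 0, "fingers": 1},
  ],
)

```text
time: 7.55
position: [0.5859, -0.1476, 0.0479]
eef_rot: [3.108, 0.366, 0.031]
wrist_force: [1.0, -0.5, -0.5]
gripper_width: 0.999
```

```bash
python3 st.py .075 0 .042
```

```text
t 7.55 pos [ 0.5859 -0.1476  0.0479] yaw 0.2345 stand xy [0.073  0.0002] tilt(toolz in stand) [ 0.0185 -0.014 ] F [ 0.99 -0.48 -0.5 ] g 0.999
todo (array([0.0019, 0.0001, 0.0059]), np.float64(-0.17))
```

Call:
apply_moves(
  motion=[
    {"delta_pos": [0.002, 0, 0.006], "turn": 0, "fingers": 1},
    {"delta_pos": [0.001, 0, 0], "turn": 0, "fingers": 0},
    {"delta_pos": [0, 0, 0], "turn": 0, "fingers": 0},
    {"delta_pos": [0, 0, 0], "turn": 0, "fingers": 0},
    {"delta_pos": [0, 0, 0], "turn": 0, "fingers": 0},
  ],
  squeeze=35,
)

```text
time: 8.05
position: [0.5888, -0.1468, 0.0411]
eef_rot: [3.109, 0.366, 0.029]
wrist_force: [-0.2, -0.3, 0.0]
gripper_width: 0.674
```

Call:
apply_moves(
  motion=[
    {"delta_pos": [0, 0, 0], "turn": 0, "fingers": 0},
    {"delta_pos": [0, 0, 0], "turn": 0, "fingers": 0},
  ],
)

```text
time: 8.25
position: [0.5891, -0.1471, 0.0415]
eef_rot: [3.108, 0.366, 0.031]
wrist_force: [1.5, 0.2, -5.7]
gripper_width: 0.612
```

```bash
python3 st.py .075 0 .042
```

```text
t 8.25 pos [ 0.5891 -0.1471  0.0415] yaw 0.2344 stand xy [ 0.0763 -0.    ] tilt(toolz in stand) [ 0.0181 -0.014 ] F [ 1.55  0.21 -5.75] g 0.612
todo (array([-0.0013, -0.    , -0.0005]), np.float64(-0.18))
```

Call:
apply_moves(
  motion=[
    {"delta_pos": [0, 0, -0.0007], "turn": -8, "fingers": 0},
    {"delta_pos": [0, 0, -0.0007], "turn": -8, "fingers": 0},
    {"delta_pos": [0, 0, -0.0007], "turn": -8, "fingers": 0},
  ],
)

```text
time: 8.55
position: [0.5885, -0.1457, 0.0435]
eef_rot: [2.958, 1.02, 0.026]
wrist_force: [-0.5, 0.3, -1.7]
gripper_width: 0.606
```

```bash
python3 st.py .075 0 .042
```

```text
t 8.55 pos [ 0.5885 -0.1457  0.0435] yaw 0.6643 stand xy [0.076  0.0015] tilt(toolz in stand) [ 0.0179 -0.0111] F [-0.53  0.3  -1.68] g 0.606
todo (array([-0.0015,  0.0009,  0.0015]), np.float64(24.46))
```

Call:
apply_moves(
  motion=[
    {"delta_pos": [0, 0, -0.0007], "turn": -8.5, "fingers": 0},
    {"delta_pos": [0, 0, -0.0007], "turn": -8.5, "fingers": 0},
    {"delta_pos": [0, 0, -0.0007], "turn": -8.5, "fingers": 0},
    {"delta_pos": [0, 0, -0.0007], "turn": -8.5, "fingers": 0},
    {"delta_pos": [0, 0, -0.0007], "turn": -8.5, "fingers": 0},
  ],
)

```text
time: 9.05
position: [0.5862, -0.1443, 0.047]
eef_rot: [2.378, 2.033, 0.016]
wrist_force: [-0.1, -1.3, -1.4]
gripper_width: 0.609
```

Call:
apply_moves(
  motion=[
    {"delta_pos": [0, 0, -0.0007], "turn": -8.5, "fingers": 0},
    {"delta_pos": [0, 0, -0.0007], "turn": -8.5, "fingers": 0},
    {"delta_pos": [0, 0, -0.0007], "turn": -8.5, "fingers": 0},
    {"delta_pos": [0, 0, -0.0007], "turn": -8.5, "fingers": 0},
    {"delta_pos": [0, 0, -0.0007], "turn": -8.5, "fingers": 0},
  ],
)

```text
time: 9.55
position: [0.5838, -0.1449, 0.0506]
eef_rot: [1.468, 2.764, 0.004]
wrist_force: [-0.4, -1.7, -2.1]
gripper_width: 0.61
```

```bash
python3 st.py .075 0 .042 2.66
```

```text
t 9.55 pos [ 0.5838 -0.1449  0.0506] yaw 2.1649 stand xy [0.0716 0.0034] tilt(toolz in stand) [ 0.0111 -0.006 ] F [-0.44 -1.66 -2.05] g 0.61
todo (array([-0.0043,  0.0019,  0.0086]), np.float64(-28.37))
```

Call:
apply_moves(
  motion=[
    {"delta_pos": [0, 0, -0.0007], "turn": -8.5, "fingers": 0},
    {"delta_pos": [0, 0, -0.0007], "turn": -8.5, "fingers": 0},
    {"delta_pos": [0, 0, -0.0007], "turn": -8.5, "fingers": 0},
    {"delta_pos": [0, 0, 0], "turn": -2, "fingers": 0},
    {"delta_pos": [0, 0, 0], "turn": 0, "fingers": 0},
  ],
)

```text
time: 10.05
position: [0.5827, -0.1461, 0.0529]
eef_rot: [0.756, 3.037, -0.002]
wrist_force: [1.7, -0.0, -2.7]
gripper_width: 0.61
```

```bash
python3 st.py .075 0 .042 2.66
```

```text
t 10.05 pos [ 0.5827 -0.1461  0.0529] yaw 2.654 stand xy [0.0702 0.0025] tilt(toolz in stand) [ 0.0098 -0.0062] F [ 1.66 -0.02 -2.66] g 0.61
todo (array([-0.0051,  0.0013,  0.011 ]), np.float64(-0.34))
```

Call:
apply_moves(
  motion=[
    {"delta_pos": [0, 0, 0], "turn": 0, "fingers": 1},
    {"delta_pos": [0, 0, 0], "turn": 0, "fingers": 1},
    {"delta_pos": [0, 0, 0], "turn": 0, "fingers": 1},
    {"delta_pos": [0, 0, -0.015], "turn": 0, "fingers": 1},
    {"delta_pos": [0, 0, -0.025], "turn": 0, "fingers": 1},
  ],
)

```text
time: 10.55
position: [0.5799, -0.145, 0.0912]
eef_rot: [0.762, 3.042, -0.001]
wrist_force: [-0.2, -0.6, -0.4]
gripper_width: 0.992
```

Call:
apply_moves(
  motion=[
    {"delta_pos": [0, 0, -0.02], "turn": 0, "fingers": 0},
    {"delta_pos": [0, 0, -0.01], "turn": 8.5, "fingers": 0},
    {"delta_pos": [0, 0, 0], "turn": 8.5, "fingers": 0},
    {"delta_pos": [0, 0, 0], "turn": 8.5, "fingers": 0},
    {"delta_pos": [0, 0, 0], "turn": 8.5, "fingers": 0},
  ],
  squeeze=30,
)

```text
time: 11.05
position: [0.5823, -0.1454, 0.1271]
eef_rot: [1.63, 2.67, 0.004]
wrist_force: [0.5, -0.6, -0.3]
gripper_width: 0.586
```

Call:
apply_moves(
  motion=[
    {"delta_pos": [0, 0, 0], "turn": 8.5, "fingers": 0},
    {"delta_pos": [0, 0, 0], "turn": 8.5, "fingers": 0},
    {"delta_pos": [0, 0, 0], "turn": 8.5, "fingers": 0},
    {"delta_pos": [0, 0, 0], "turn": 8.5, "fingers": 0},
    {"delta_pos": [0, 0, 0], "turn": 8.5, "fingers": 0},
  ],
)

```text
time: 11.55
position: [0.5824, -0.1451, 0.128]
eef_rot: [2.496, 1.888, 0.012]
wrist_force: [-0.5, 0.2, -0.2]
gripper_width: 0.136
```

Call:
apply_moves(
  motion=[
    {"delta_pos": [0, 0, 0], "turn": 8.5, "fingers": 0},
    {"delta_pos": [0, 0, 0], "turn": 8.5, "fingers": 0},
    {"delta_pos": [0, 0, 0], "turn": 8.5, "fingers": 0},
    {"delta_pos": [0, 0, 0], "turn": 8.5, "fingers": 0},
    {"delta_pos": [0, 0, 0], "turn": 8.5, "fingers": 0},
  ],
)

```text
time: 12.05
position: [0.5824, -0.1446, 0.1286]
eef_rot: [3.017, 0.843, 0.019]
wrist_force: [-0.7, 0.8, -0.7]
gripper_width: 0.008
```

```bash
python3 st.py .054 0 .09; python3 shot.py wrist w5
```

```text
t 12.05 pos [ 0.5824 -0.1446  0.1286] yaw 0.5452 stand xy [0.0703 0.0039] tilt(toolz in stand) [ 0.0123 -0.0085] F [-0.7   0.77 -0.69] g 0.008
todo (array([-0.0171, -0.0017,  0.0384]), np.float64(17.63))
12.05 [ 0.5824 -0.1446  0.1286] 0.5452 0.008 [-0.7  0.8 -0.7] [-0.36  0.45  1.63 -0.    1.05  0.67]
to rod (array([ 0.0039,  0.006 , -0.0713]), np.float64(17.86))
```

View pics/w5.png

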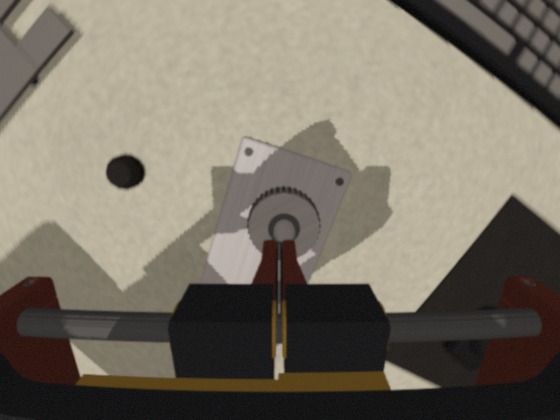

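Collar is higher, centred at about (285,222). I'll touch its top to check the height.

Call:
apply_moves(
  motion=[
    {"delta_pos": [0, 0, 0], "turn": 8.5, "fingers": 0},
    {"delta_pos": [0, 0, 0], "turn": 8.5, "fingers": 0},
    {"delta_pos": [-0.01, 0, 0], "turn": 0, "fingers": 0},
    {"delta_pos": [-0.007, -0.001, 0.01], "turn": 0, "fingers": 0},
    {"delta_pos": [0, 0, 0.01], "turn": 0, "fingers": 0},
  ],
)

```text
time: 12.6
position: [0.5653, -0.1483, 0.1087]
eef_rot: [3.106, 0.407, 0.024]
wrist_force: [0.5, 0.2, -0.9]
gripper_width: 0.007
```

```bash
python3 st.py .054 0 .084
```

```text
t 12.6 pos [ 0.5653 -0.1483  0.1087] yaw 0.2608 stand xy [0.0528 0.0044] tilt(toolz in stand) [ 0.0144 -0.0103] F [ 0.52  0.18 -0.94] g 0.007
todo (array([0.0007, 0.0041, 0.0248]), np.float64(1.34))
```

Call:
apply_moves(
  motion=[
    {"delta_pos": [0, 0.004, 0.008], "turn": 1.3, "fingers": 0},
    {"delta_pos": [0, 0, 0.008], "turn": 0, "fingers": 0},
    {"delta_pos": [0, 0, 0.006], "turn": 0, "fingers": 0},
    {"delta_pos": [0, 0, 0.001], "turn": 0, "fingers": 0},
  ],
)

```text
time: 13.0
position: [0.5651, -0.1525, 0.0816]
eef_rot: [3.112, 0.377, 0.019]
wrist_force: [-3.7, -0.0, 14.5]
gripper_width: 0.003
```

```bash
python3 st.py .054 0 .084
```

```text
t 13.0 pos [ 0.5651 -0.1525  0.0816] yaw 0.241 stand xy [0.0516 0.0004] tilt(toolz in stand) [ 0.0114 -0.0082] F [-3.710e+00 -1.000e-02  1.454e+01] g 0.003
todo (array([ 0.0024,  0.0004, -0.0023]), np.float64(0.2))
```

Call:
apply_moves(
  motion=[
    {"delta_pos": [0, 0, -0.02], "turn": 0, "fingers": 1},
    {"delta_pos": [0, 0, -0.03], "turn": 8, "fingers": 1},
    {"delta_pos": [0, -0.01, -0.01], "turn": 8, "fingers": 1},
    {"delta_pos": [0, -0.03, 0], "turn": 8, "fingers": 1},
    {"delta_pos": [0, -0.03, 0], "turn": 8, "fingers": 1},
  ],
)

```text
time: 13.5
position: [0.5713, -0.0844, 0.1423]
eef_rot: [3.093, -0.529, 0.021]
wrist_force: [-0.7, 0.7, 0.1]
gripper_width: 0.417
```

```bash
cat >> st.py <<'E'
PL=(.5364,.161,-.3197)
print("todo platform",todo(s,[PL[0],PL[1],.1],PL[2]))
E
python3 st.py
```

```text
t 13.5 pos [ 0.5713 -0.0844  0.1423] yaw -0.3388 stand xy [0.0737 0.065 ] tilt(toolz in stand) [ 0.0108 -0.0085] F [-0.65  0.75  0.07] g 0.417
todo platform (array([-0.1151, -0.2199,  0.0405]), np.float64(-1.1))
```

Call:
apply_moves(
  motion=[
    {"delta_pos": [-0.019, -0.037, 0], "turn": 0, "fingers": 1},
    {"delta_pos": [-0.019, -0.037, 0], "turn": 0, "fingers": 1},
    {"delta_pos": [-0.019, -0.037, 0], "turn": 0, "fingers": 1},
    {"delta_pos": [-0.019, -0.037, 0], "turn": 0, "fingers": 1},
    {"delta_pos": [-0.019, -0.037, 0], "turn": 0, "fingers": 1},
  ],
)

```text
time: 14.0
position: [0.547, 0.1273, 0.1413]
eef_rot: [3.092, -0.539, 0.03]
wrist_force: [1.3, -0.9, 0.7]
gripper_width: 0.874
```

```bash
python3 st.py; python3 shot.py wrist w6
```

```text
t 14.0 pos [0.547  0.1273 0.1413] yaw -0.3452 stand xy [0.0999 0.2766] tilt(toolz in stand) [ 0.0165 -0.0107] F [ 1.28 -0.93  0.7 ] g 0.874
todo platform (array([-0.0222, -0.0281,  0.0409]), np.float64(-1.46))
14.0 [0.547  0.1273 0.1413] -0.3452 0.874 [ 1.3 -0.9  0.7] [ 0.11  0.38  1.7  -0.01  1.04  2.03]
to rod (array([ 0.1326,  0.2446, -0.0561]), np.float64(-33.15))
```

View pics/w6.png

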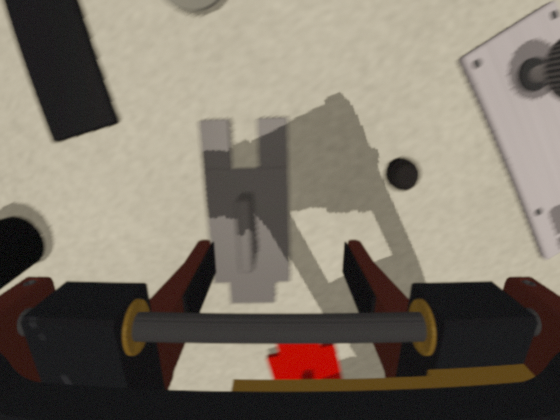

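Call:
apply_moves(
  motion=[
    {"delta_pos": [-0.011, -0.014, 0], "turn": 0, "fingers": 1},
    {"delta_pos": [-0.009, -0.012, 0], "turn": -1.4, "fingers": 1},
    {"delta_pos": [0, 0, 0.015], "turn": 0, "fingers": 1},
    {"delta_pos": [0, 0, 0.015], "turn": 0, "fingers": 1},
  ],
)

```text
time: 14.45
position: [0.5375, 0.1696, 0.1122]
eef_rot: [-3.102, 0.48, -0.036]
wrist_force: [-0.1, -0.4, -0.2]
gripper_width: 1.001
```

```bash
python3 st.py; python3 shot.py wrist w7;python3 -c "
import pickle
from h import *
s,d=pickle.load(open('w7.pkl','rb'));PL=(.5364,.161,-.3197);q=[(105,42,16),(105,-42,16),(-66,42,16),(-66,-42,16),(35,7,54),(35,-7,54),(-35,7,54),(-35,-7,54)]
print(proj(d,[stw(a/1e3,b/1e3,c/1e3,st=PL) for a,b,c in q],s).round(1).tolist());crop(d['frame'],190,60,370,310,3,'pics/w7c.png')"
```

```text
t 14.45 pos [0.5375 0.1696 0.1122] yaw -0.3072 stand xy [0.1006 0.32  ] tilt(toolz in stand) [ 0.0222 -0.007 ] F [-0.08 -0.44 -0.15] g 1.001
todo platform (array([0.0013, 0.0086, 0.0122]), np.float64(0.72))
14.45 [0.5375 0.1696 0.1122] -0.3072 1.001 [-0.1 -0.4 -0.2] [ 0.19  0.42  1.73 -0.01  0.97  2.07]
to rod (array([ 0.1459,  0.2864, -0.0861]), np.float64(-30.98))
[[240.7, 88.1], [342.9, 89.5], [244.3, 276.7], [331.1, 277.7], [282.3, 180.8], [301.0, 181.0], [281.0, 265.8], [298.2, 266.0]]
```

View pics/w7c.png

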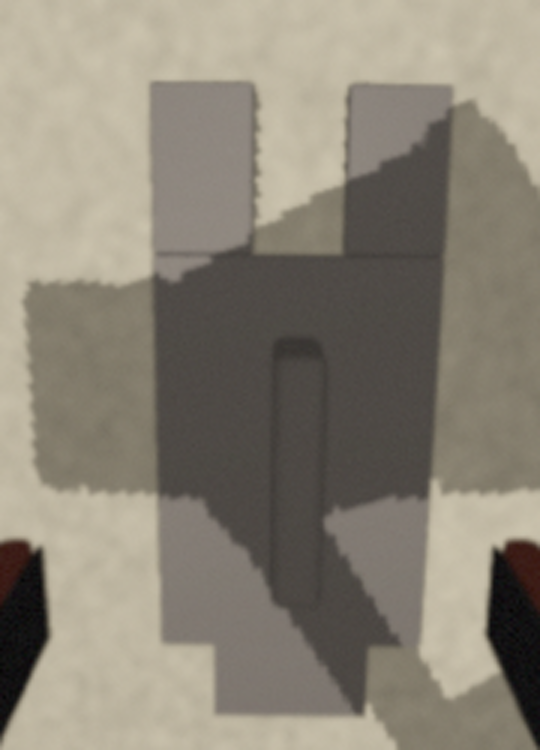

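```bash
sed -i 's/^PL=.*/PL=(.5384,.1615,-.3197)/; s/PL\[1\],.1\]/PL[1],.024]/' st.py; python3 st.py
```

```text
t 14.5 pos [0.5361 0.1693 0.1099] yaw -0.3075 stand xy [0.0992 0.3199] tilt(toolz in stand) [ 0.0189 -0.0067] F [-0.01 -0.17 -1.5 ] g 1.0
todo platform (array([0.0028, 0.0071, 0.086 ]), np.float64(0.7))
```

Call:
apply_moves(
  motion=[
    {"delta_pos": [0.003, 0.007, 0], "turn": 0.7, "fingers": 1},
    {"delta_pos": [0.001, 0, 0.02], "turn": 0, "fingers": 1},
    {"delta_pos": [0, 0, 0.02], "turn": 0, "fingers": 1},
    {"delta_pos": [0, 0, 0.02], "turn": 0, "fingers": 1},
    {"delta_pos": [0, 0, 0.01], "turn": 0, "fingers": 1},
  ],
)

```text
time: 15.0
position: [0.5434, 0.1578, 0.0414]
eef_rot: [-3.099, 0.501, -0.041]
wrist_force: [-0.8, -0.3, -0.1]
gripper_width: 0.998
```

```bash
python3 st.py
```

```text
t 15.0 pos [0.5434 0.1578 0.0414] yaw -0.3207 stand xy [0.1035 0.3071] tilt(toolz in stand) [ 0.0247 -0.0084] F [-0.8  -0.31 -0.06] g 0.998
todo platform (array([-0.0063, -0.0018,  0.0172]), np.float64(-0.06))
```

Call:
apply_moves(
  motion=[
    {"delta_pos": [-0.005, -0.002, 0.006], "turn": 0, "fingers": 1},
    {"delta_pos": [0, 0, 0.006], "turn": 0, "fingers": 1},
    {"delta_pos": [0, 0, 0.004], "turn": 0, "fingers": 1},
  ],
)

```text
time: 15.3
position: [0.5404, 0.1603, 0.0251]
eef_rot: [-3.099, 0.503, -0.042]
wrist_force: [0.3, -0.3, 0.5]
gripper_width: 1.002
```

```bash
python3 st.py
```

```text
t 15.3 pos [0.5404 0.1603 0.0251] yaw -0.3221 stand xy [0.1012 0.3102] tilt(toolz in stand) [ 0.0254 -0.0088] F [ 0.33 -0.26  0.49] g 1.002
todo platform (array([-0.0023, -0.0005,  0.0011]), np.float64(-0.13))
```

Call:
apply_moves(
  motion=[
    {"delta_pos": [0, 0, 0.001], "turn": 0, "fingers": 0},
    {"delta_pos": [0, 0, 0], "turn": 0, "fingers": 0},
    {"delta_pos": [0, 0, 0], "turn": 0, "fingers": 0},
    {"delta_pos": [0, 0, 0], "turn": 0, "fingers": 0},
    {"delta_pos": [0, 0, 0], "turn": 0, "fingers": 0},
  ],
  squeeze=45,
)

```text
time: 15.8
position: [0.5416, 0.1607, 0.0254]
eef_rot: [-3.098, 0.502, -0.046]
wrist_force: [0.2, -1.1, -0.3]
gripper_width: 0.585
```

Call:
apply_moves(
  motion=[
    {"delta_pos": [0, 0, 0], "turn": 0, "fingers": 0},
    {"delta_pos": [0, 0, 0], "turn": 0, "fingers": 0},
    {"delta_pos": [0, 0, 0], "turn": 0, "fingers": 0},
    {"delta_pos": [0, 0, 0], "turn": 0, "fingers": 0},
    {"delta_pos": [0, 0, 0], "turn": 0, "fingers": 0},
  ],
)

```text
time: 16.3
position: [0.5418, 0.1606, 0.0259]
eef_rot: [-3.098, 0.501, -0.047]
wrist_force: [0.6, -1.0, 2.6]
gripper_width: 0.157
```

```bash
python3 st.py
```

```text
t 16.3 pos [0.5418 0.1606 0.0259] yaw -0.321 stand xy [0.1027 0.3102] tilt(toolz in stand) [ 0.0286 -0.0093] F [ 0.6  -1.02  2.64] g 0.157
todo platform (array([-0.0036,  0.0003,  0.0018]), np.float64(-0.07))
```

Call:
apply_moves(
  motion=[
    {"delta_pos": [0, 0, -0.01], "turn": 0, "fingers": 0},
    {"delta_pos": [0, 0, -0.02], "turn": 0, "fingers": 0},
    {"delta_pos": [0, 0, -0.03], "turn": 0, "fingers": 0},
    {"delta_pos": [0, 0, -0.03], "turn": 0, "fingers": 0},
    {"delta_pos": [0, 0, -0.02], "turn": 0, "fingers": 0},
  ],
)

```text
time: 16.8
position: [0.5344, 0.1602, 0.1373]
eef_rot: [3.1, -0.503, 0.032]
wrist_force: [0.1, 0.8, -1.7]
gripper_width: 0.159
```

```bash
python3 st.py .034 0 .142; python3 shot.py scene s1; python3 -c "
import pickle
from h import *
s,d=pickle.load(open('s1.pkl','rb'));crop(d['frame'],200,180,400,320,4,'pics/s1c.png')"
```

```text
t 16.8 pos [0.5344 0.1602 0.1373] yaw -0.3214 stand xy [0.0954 0.3115] tilt(toolz in stand) [ 0.0183 -0.0083] F [ 0.13  0.77 -1.74] g 0.159
todo (array([ 0.1132,  0.2967, -0.0032]), np.float64(-32.02))
todo platform (array([ 0.0011, -0.0022,  0.1134]), np.float64(-0.1))
16.8 [0.5344 0.1602 0.1373] -0.3214 0.159 [ 0.1  0.8 -1.7] [ 0.17  0.38  1.71 -0.01  1.03  2.07]
to rod (array([ 0.1491,  0.2748, -0.0605]), np.float64(-31.79))
```

View pics/s1c.png

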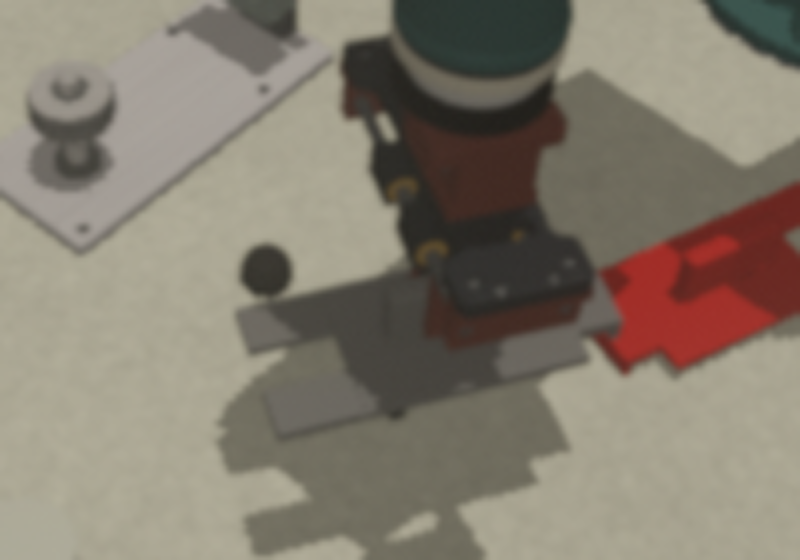

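Call:
apply_moves(
  motion=[
    {"delta_pos": [0.007, 0.018, 0], "turn": 0, "fingers": 0},
    {"delta_pos": [0.014, 0.037, 0], "turn": 0, "fingers": 0},
    {"delta_pos": [0.014, 0.037, 0], "turn": 0, "fingers": 0},
    {"delta_pos": [0.014, 0.037, 0], "turn": 0, "fingers": 0},
    {"delta_pos": [0.014, 0.037, 0], "turn": 0, "fingers": 0},
  ],
)

```text
time: 17.35
position: [0.5443, -0.0166, 0.1424]
eef_rot: [-3.098, 0.489, -0.045]
wrist_force: [-0.0, -0.6, -0.6]
gripper_width: 0.155
```

```bash
python3 st.py .034 0 .142
```

```text
t 17.35 pos [ 0.5443 -0.0166  0.1424] yaw -0.313 stand xy [0.0634 0.1373] tilt(toolz in stand) [ 0.0282 -0.0068] F [-0.   -0.57 -0.62] g 0.155
todo (array([0.0468, 0.1324, 0.0005]), np.float64(-31.54))
todo platform (array([-0.0637, -0.1666,  0.1182]), np.float64(0.38))
```

Call:
apply_moves(
  motion=[
    {"delta_pos": [0.012, 0.034, 0], "turn": 0, "fingers": 0},
    {"delta_pos": [0.012, 0.034, 0], "turn": 0, "fingers": 0},
    {"delta_pos": [0.011, 0.03, 0], "turn": 0, "fingers": 0},
    {"delta_pos": [0, 0.005, 0], "turn": -8, "fingers": 0},
    {"delta_pos": [0, 0, 0], "turn": -8, "fingers": 0},
  ],
)

```text
time: 17.85
position: [0.544, -0.1353, 0.1406]
eef_rot: [3.14, -0.051, 0.043]
wrist_force: [-0.5, 0.4, -1.7]
gripper_width: 0.154
```

Call:
apply_moves(
  motion=[
    {"delta_pos": [0, 0, 0], "turn": -8, "fingers": 0},
    {"delta_pos": [0, 0, 0], "turn": -7, "fingers": 0},
    {"delta_pos": [0, 0, 0], "turn": 0, "fingers": 0},
  ],
)

```text
time: 18.15
position: [0.5424, -0.1361, 0.1391]
eef_rot: [3.116, 0.375, 0.039]
wrist_force: [-0.1, -0.1, -2.7]
gripper_width: 0.159
```

```bash
python3 st.py .034 0 .118; python3 shot.py wrist w8; python3 shot.py scene s2; python3 -c "
import pickle
from h import *
s,d=pickle.load(open('s2.pkl','rb'));crop(d['frame'],170,120,320,260,4,'pics/s2c.png')"
```

```text
t 18.15 pos [ 0.5424 -0.1361  0.1391] yaw 0.2398 stand xy [0.0334 0.0216] tilt(toolz in stand) [ 0.0245 -0.0058] F [-0.07 -0.08 -2.69] g 0.159
todo (array([0.    , 0.0215, 0.0213]), np.float64(0.13))
todo platform (array([ 0.064 , -0.2907,  0.115 ]), np.float64(32.06))
18.15 [ 0.5424 -0.1361  0.1391] 0.2398 0.159 [-0.1 -0.1 -2.7] [-0.38  0.38  1.72  0.01  1.02  0.95]
to rod (array([ 0.043 ,  0.0221, -0.0597]), np.float64(0.36))
18.2 [ 0.5423 -0.1361  0.1391] 0.2366 0.16 [-0.   0.2 -1.7] [-0.38  0.38  1.72  0.01  1.02  0.95]
to rod (array([ 0.0431,  0.022 , -0.0597]), np.float64(0.18))
```

View pics/w8.png

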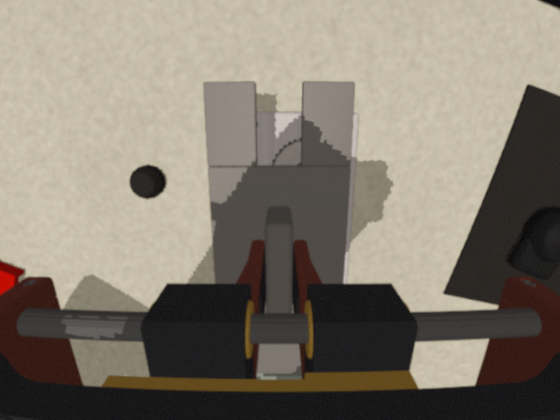

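View pics/s2c.png

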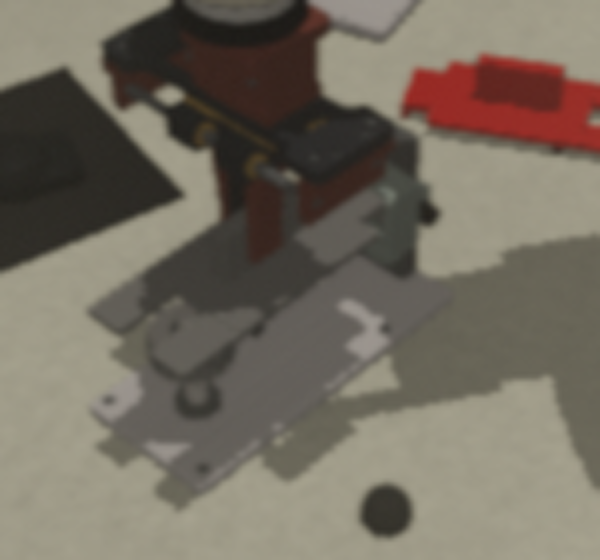

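```bash
python3 - <<'E'
import pickle
from h import *
s,d=pickle.load(open("w8.pkl","rb"));crop(d["frame"],195,70,365,220,4,"pics/w8c.png")
def tool(uv,z):
    H=np.array(d["hand_eye"]);u=cv2.undistortPoints(np.array(uv,float).reshape(-1,1,2),K(d),np.array(d["distortion"]))[:,0]
    r=np.c_[u,np.ones(len(u))]@H[:3,:3].T;c=H[:3,3];return c+r*((z-c[2])/r[:,2])[:,None]
print(tool([(204,82),(353,82),(256,82),(302,82),(256,165.5),(302,165.5)],.0099).round(4))
print(tool([(267,207),(292,207)],-.028).round(4))
E
```

```text
[[ 0.0999 -0.04    0.0099]
 [ 0.0998  0.0405  0.0099]
 [ 0.0996 -0.0119  0.0099]
 [ 0.0996  0.0129  0.0099]
 [ 0.0544 -0.0128  0.0099]
 [ 0.0543  0.0137  0.0099]]
[[ 0.0407 -0.0052 -0.028 ]
 [ 0.0406  0.0065 -0.028 ]]
```

View pics/w8c.png

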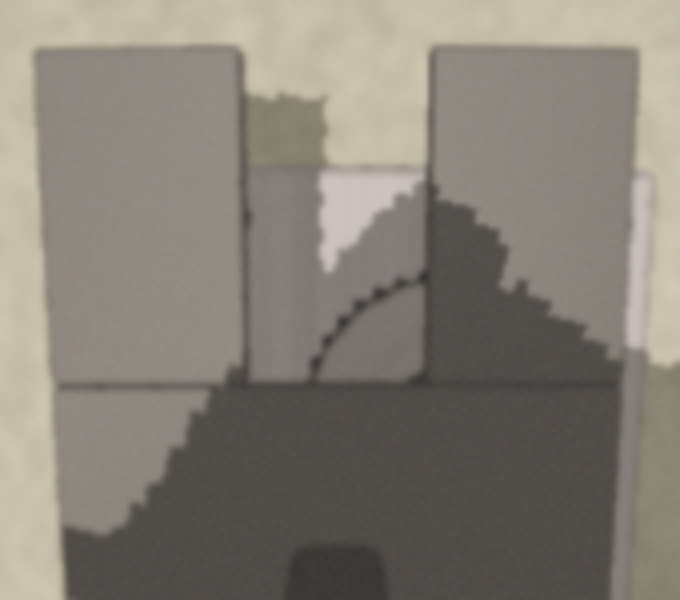

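```bash
python3 - <<'E'
import pickle
from h import *
from scipy.optimize import least_squares
def run(n,k,off,pts,yes):
    s,d=pickle.load(open(n+".pkl","rb"));H=np.linalg.inv(np.array(d["hand_eye"]))
    uv=np.array([p[0] for p in pts])/k+off-(k-1)/2/k;X=np.array([p[1] for p in pts])/1e3
    # tool axes: platform x->tool x, y->-tool y, z->-tool z ; params x0,y0,z0 (platform origin in tool), roll,pitch,yaw
    def f(p):
        Y=(Ro.from_rotvec(p[3:6]).apply(X*[1,-1,-1])+p[:3])
        q=cv2.projectPoints(Y,cv2.Rodrigues(H[:3,:3])[0],H[:3,3],K(d),np.array(d["distortion"]))[0][:,0]
        return (q-uv).ravel()
    r=least_squares(f,np.r_[-.004,0,.0169,0,0,0]);C=np.linalg.inv(r.jac.T@r.jac)
    print(n,r.x.round(4),"sd",(np.sqrt(np.diag(C))*.5).round(4));print(r.fun.round(1).tolist())
run("w8",4,(195,70),[((35,47),(105,42,7)),((638,47),(105,-42,7)),((240,48),(105,13,7)),((432,48),(105,-13,7)),((247,383),(58,13,7)),((428,383),(58,-13,7)),((55,387),(58,42,7)),((622,385),(58,-42,7))],0)
run("w7",3,(190,60),[((151,82),(105,42,7)),((452,87),(105,-42,7)),((253,82),(105,13,7)),((350,86),(105,-13,7)),((251,254),(58,13,7)),((346,254),(58,-13,7)),((162,641),(-66,42,7)),((420,646),(-66,-42,7)),((214,714),(-91.5,25,7)),((363,714),(-91.5,-25,7))],0)
E
```

```text
w8 [-0.0045  0.0006  0.0194 -0.0001 -0.0245 -0.0021] sd [0.0001 0.0002 0.0021 0.0164 0.0247 0.0026]
[-0.1, 0.6, 0.2, 0.1, 0.7, -0.4, -0.4, -0.5, 0.6, 0.4, -0.5, 0.3, -0.4, -0.3, -0.1, -0.2]
w7 [ 0.0005  0.008   0.1069 -0.0071 -0.0328  0.0127] sd [0.0002 0.0002 0.0006 0.0136 0.0086 0.0017]
[-0.0, 0.1, 0.1, -0.2, 0.7, 0.3, -0.5, -0.6, 0.8, -0.0, -0.9, 0.4, -0.3, 0.5, -0.2, -0.0, -0.1, -0.5, 0.3, 0.1]
```

Call:
apply_moves(
  motion=[
    {"delta_pos": [0, 0.007, 0], "turn": 0, "fingers": 0},
    {"delta_pos": [0, 0.008, 0], "turn": 0, "fingers": 0},
    {"delta_pos": [0, 0.006, 0.004], "turn": 0, "fingers": 0},
    {"delta_pos": [0, 0, 0.005], "turn": 0, "fingers": 0},
    {"delta_pos": [0, 0, 0.005], "turn": 0, "fingers": 0},
  ],
)

```text
time: 18.75
position: [0.5488, -0.1587, 0.1248]
eef_rot: [3.117, 0.359, 0.042]
wrist_force: [0.9, 0.1, -2.0]
gripper_width: 0.153
```

```bash
python3 st.py .034 0.0006 .116
```

```text
t 18.75 pos [ 0.5488 -0.1587  0.1248] yaw 0.2293 stand xy [ 0.0344 -0.0018] tilt(toolz in stand) [ 0.0258 -0.007 ] F [ 0.88  0.07 -1.96] g 0.153
todo (array([-0.0006, -0.0025,  0.0088]), np.float64(-0.47))
todo platform (array([ 0.06  , -0.3149,  0.1003]), np.float64(31.45))
```

Call:
apply_moves(
  motion=[
    {"delta_pos": [0, -0.002, 0.004], "turn": -0.5, "fingers": 0},
    {"delta_pos": [0, 0, 0.003], "turn": 0, "fingers": 0},
    {"delta_pos": [0, 0, 0], "turn": 0, "fingers": 0},
  ],
)

```text
time: 19.05
position: [0.5474, -0.1559, 0.1156]
eef_rot: [3.117, 0.373, 0.038]
wrist_force: [-0.4, 0.3, -1.5]
gripper_width: 0.16
```

```bash
python3 st.py .034 0.0006 .116; python3 shot.py scene s3; python3 -c "
import pickle
from h import *
s,d=pickle.load(open('s3.pkl','rb'));crop(d['frame'],180,140,300,250,6,'pics/s3c.png')"; python3 shot.py wrist w9
```

```text
t 19.05 pos [ 0.5474 -0.1559  0.1156] yaw 0.2383 stand xy [0.0337 0.0012] tilt(toolz in stand) [ 0.0236 -0.0051] F [-0.42  0.34 -1.46] g 0.16
todo (array([ 0.0003,  0.0006, -0.0003]), np.float64(0.05))
todo platform (array([ 0.064 , -0.3111,  0.0916]), np.float64(31.97))
19.05 [ 0.5474 -0.1559  0.1156] 0.2383 0.16 [-0.4  0.3 -1.5] [-0.41  0.42  1.71  0.01  0.98  0.92]
to rod (array([ 0.0433,  0.0016, -0.0833]), np.float64(0.28))
19.1 [ 0.5475 -0.1559  0.1158] 0.2383 0.155 [-0.6 -0.2 -1.2] [-0.41  0.42  1.71  0.01  0.98  0.92]
to rod (array([ 0.0433,  0.0016, -0.0832]), np.float64(0.27))
```

View pics/s3c.png

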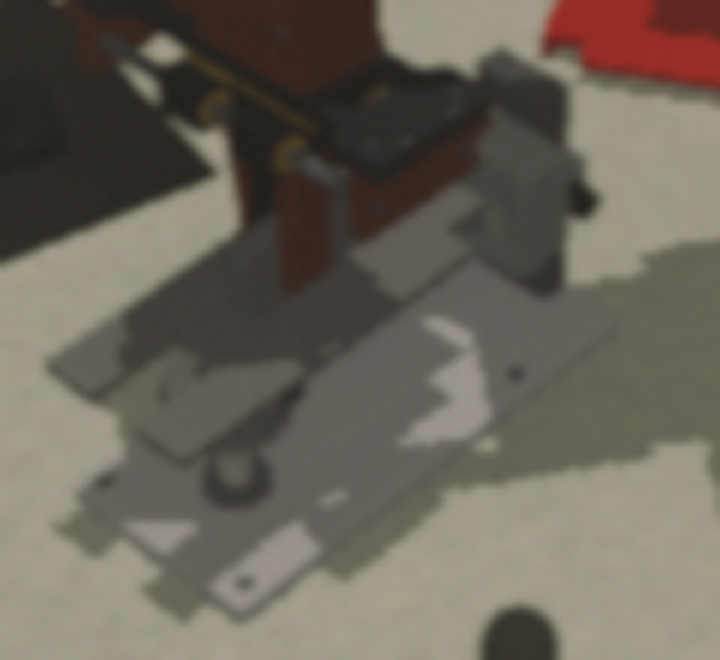

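View pics/w9.png

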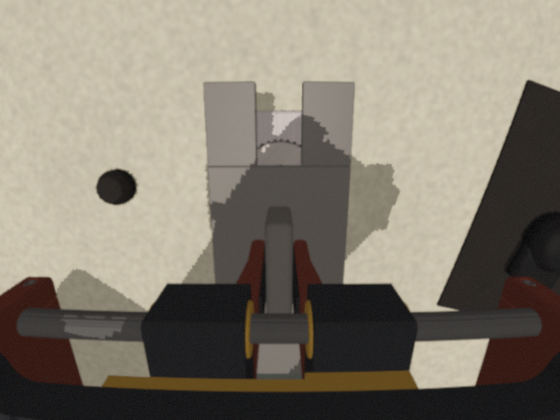

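Call:
apply_moves(
  motion=[
    {"delta_pos": [-0.006, 0, 0], "turn": 0, "fingers": 0},
    {"delta_pos": [-0.006, 0, 0], "turn": 0, "fingers": 0},
  ],
)

```text
time: 19.35
position: [0.5364, -0.1589, 0.1162]
eef_rot: [3.116, 0.374, 0.04]
wrist_force: [0.4, 0.1, -1.6]
gripper_width: 0.153
```

```bash
python3 st.py .0045 0.0006 .116
```

```text
t 19.35 pos [ 0.5364 -0.1589  0.1162] yaw 0.2393 stand xy [0.0222 0.0009] tilt(toolz in stand) [ 0.0252 -0.0063] F [ 0.4   0.15 -1.55] g 0.153
todo (array([-0.0177,  0.0002, -0.0003]), np.float64(0.1))
todo platform (array([ 0.0756, -0.3114,  0.0922]), np.float64(32.03))
```

Call:
apply_moves(
  motion=[
    {"delta_pos": [-0.005, 0, 0], "turn": 0, "fingers": 0},
    {"delta_pos": [-0.004, 0, 0], "turn": 0, "fingers": 0},
  ],
)

```text
time: 19.55
position: [0.5263, -0.1613, 0.1163]
eef_rot: [3.116, 0.374, 0.04]
wrist_force: [-0.2, -0.1, -2.2]
gripper_width: 0.158
```

Call:
apply_moves(
  motion=[
    {"delta_pos": [-0.004, 0, 0], "turn": 0, "fingers": 0},
    {"delta_pos": [-0.003, 0, 0], "turn": 0, "fingers": 0},
  ],
)

```text
time: 19.75
position: [0.5185, -0.1632, 0.1163]
eef_rot: [3.116, 0.374, 0.041]
wrist_force: [0.1, 0.0, -2.2]
gripper_width: 0.157
```

```bash
python3 st.py .0045 0.0006 .116; python3 shot.py wrist w10;  python3 shot.py scene s4; python3 -c "
import pickle
from h import *
s,d=pickle.load(open('s4.pkl','rb'));crop(d['frame'],180,140,300,250,6,'pics/s4c.png')
s,d=pickle.load(open('w10.pkl','rb'));crop(d['frame'],195,70,365,220,4,'pics/w10c.png')"
```

```text
t 19.75 pos [ 0.5185 -0.1632  0.1163] yaw 0.2387 stand xy [0.0038 0.0009] tilt(toolz in stand) [ 0.0252 -0.0065] F [ 0.08  0.04 -2.15] g 0.157
todo (array([0.0007, 0.0003, 0.0003]), np.float64(0.07))
todo platform (array([ 0.0938, -0.3114,  0.0927]), np.float64(31.99))
19.75 [ 0.5185 -0.1632  0.1163] 0.2387 0.157 [ 0.1  0.  -2.2] [-0.44  0.39  1.77  0.01  0.96  0.89]
to rod (array([ 0.0733,  0.0015, -0.0819]), np.float64(0.3))
19.8 [ 0.518  -0.1632  0.1162] 0.2387 0.156 [-0.9 -0.3 -1.3] [-0.44  0.39  1.77  0.01  0.96  0.88]
to rod (array([ 0.0737,  0.0016, -0.0819]), np.float64(0.3))
```

View pics/w10c.png

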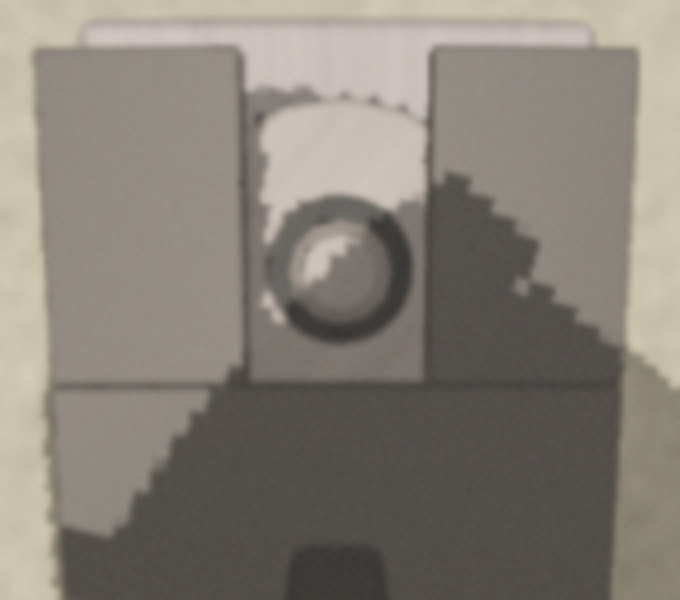

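View pics/s4c.png

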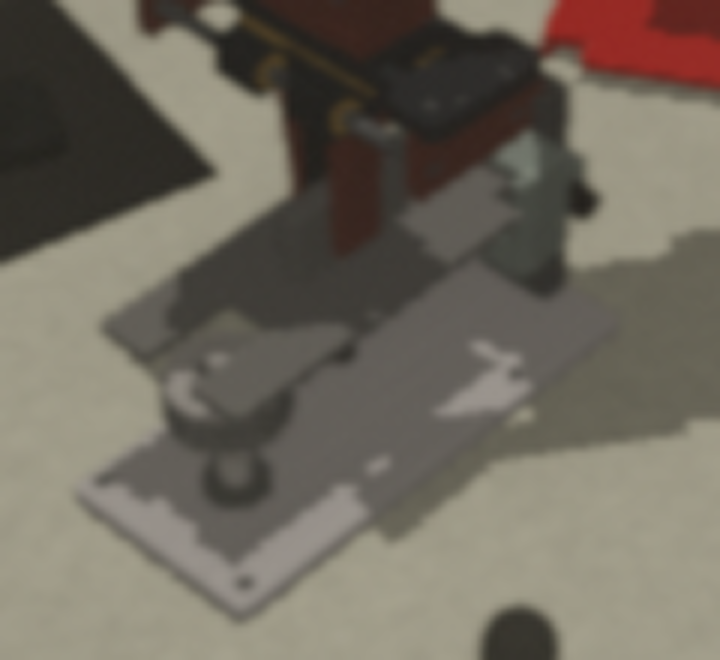

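```bash
python3 - <<'E'
import pickle
from h import *
s,d=pickle.load(open("w10.pkl","rb"))
H=np.array(d["hand_eye"])
def tool(uv,z):
    u=cv2.undistortPoints(np.array(uv,float).reshape(-1,1,2),K(d),np.array(d["distortion"]))[:,0]
    r=np.c_[u,np.ones(len(u))]@H[:3,:3].T;c=H[:3,3];return c+r*((z-c[2])/r[:,2])[:,None]
print(tool([(279.6,136.7)],.0223+.0252*.07),tool([(280,137)],.022))
E
```

```text
[[0.06978031 0.00085543 0.024064  ]] [[0.06972072 0.00108845 0.022     ]]
```

Call:
apply_moves(
  motion=[
    {"delta_pos": [0, 0, 0.004], "turn": 0, "fingers": 0},
    {"delta_pos": [0, 0, 0.004], "turn": 0, "fingers": 0},
    {"delta_pos": [0, 0, 0.003], "turn": 0, "fingers": 0},
  ],
)

```text
time: 20.15
position: [0.5196, -0.1635, 0.1049]
eef_rot: [3.115, 0.373, 0.043]
wrist_force: [-0.8, -0.1, -1.4]
gripper_width: 0.155
```

```bash
python3 st.py .0045 0.0006 .099
```

```text
t 20.15 pos [ 0.5196 -0.1635  0.1049] yaw 0.2384 stand xy [0.0048 0.0004] tilt(toolz in stand) [ 0.0264 -0.0073] F [-0.8  -0.14 -1.4 ] g 0.155
todo (array([-0.0005, -0.0003,  0.0059]), np.float64(0.05))
todo platform (array([ 0.0929, -0.312 ,  0.0811]), np.float64(31.98))
```

Call:
apply_moves(
  motion=[
    {"delta_pos": [-0.0005, 0, 0.002], "turn": 0, "fingers": 0},
    {"delta_pos": [0, 0, 0.002], "turn": 0, "fingers": 0},
  ],
)

```text
time: 20.35
position: [0.5192, -0.1634, 0.1]
eef_rot: [3.115, 0.373, 0.041]
wrist_force: [1.0, 1.1, -1.2]
gripper_width: 0.158
```

Call:
apply_moves(
  motion=[
    {"delta_pos": [0, 0, 0.001], "turn": 0, "fingers": 0},
    {"delta_pos": [0, 0, 0.001], "turn": 0, "fingers": 0},
  ],
)

```text
time: 20.55
position: [0.5191, -0.1634, 0.0983]
eef_rot: [3.115, 0.374, 0.041]
wrist_force: [-5.2, -0.5, 15.8]
gripper_width: 0.157
```

```bash
python3 st.py .0045 0.0006 .099
```

```text
t 20.55 pos [ 0.5191 -0.1634  0.0983] yaw 0.2389 stand xy [0.0044 0.0006] tilt(toolz in stand) [ 0.0253 -0.0066] F [-5.16 -0.46 15.84] g 0.157
todo (array([ 0.0001, -0.    , -0.0007]), np.float64(0.08))
todo platform (array([ 0.0937, -0.3116,  0.0746]), np.float64(32.0))
```

Call:
apply_moves(
  motion=[
    {"delta_pos": [0, 0, -0.0004], "turn": 0, "fingers": 0},
    {"delta_pos": [0, 0, 0], "turn": 0, "fingers": 0.6},
    {"delta_pos": [0, 0, 0], "turn": 0, "fingers": 0.6},
    {"delta_pos": [0, 0, 0], "turn": 0, "fingers": 0.6},
    {"delta_pos": [0, 0, 0], "turn": 0, "fingers": 0.6},
  ],
)

```text
time: 21.05
position: [0.5202, -0.1639, 0.0996]
eef_rot: [3.114, 0.374, 0.044]
wrist_force: [-0.7, 0.6, -0.1]
gripper_width: 0.484
```

```bash
python3 st.py; python3 shot.py wrist w11; python3 -c "
import pickle
from h import *
s,d=pickle.load(open('w11.pkl','rb'));crop(d['frame'],195,70,365,220,4,'pics/w11c.png')"
```

```text
t 21.05 pos [ 0.5202 -0.1639  0.0996] yaw 0.2389 stand xy [ 0.0053 -0.0001] tilt(toolz in stand) [ 0.0274 -0.0081] F [-0.66  0.6  -0.15] g 0.484
todo platform (array([ 0.0926, -0.3125,  0.0756]), np.float64(32.01))
21.05 [ 0.5202 -0.1639  0.0996] 0.2389 0.484 [-0.7  0.6 -0.1] [-0.44  0.41  1.79  0.01  0.92  0.88]
to rod (array([ 0.0724,  0.0008, -0.0984]), np.float64(0.31))
```

View pics/w11c.png

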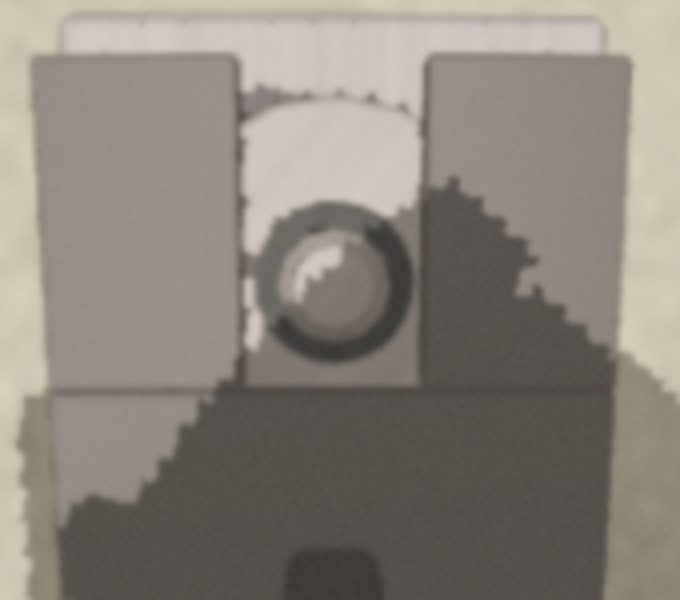

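Call:
apply_moves(
  motion=[
    {"delta_pos": [0, 0, -0.01], "turn": 0, "fingers": 0.6},
    {"delta_pos": [0, 0, -0.02], "turn": 0, "fingers": 0.6},
    {"delta_pos": [0, 0, -0.03], "turn": 0, "fingers": 0.6},
    {"delta_pos": [0, 0, -0.04], "turn": 0, "fingers": 0.6},
    {"delta_pos": [0, 0, -0.02], "turn": 0, "fingers": 0.6},
  ],
)

```text
time: 21.6
position: [0.5142, -0.1625, 0.2223]
eef_rot: [3.118, 0.374, 0.033]
wrist_force: [-0.1, -0.4, 0.4]
gripper_width: 0.601
```

Call:
apply_moves(
  motion=[
    {"delta_pos": [-0.02, 0.01, -0.01], "turn": 0, "fingers": 0.6},
    {"delta_pos": [-0.03, 0.03, 0], "turn": 0, "fingers": 0.6},
    {"delta_pos": [-0.02, 0.03, 0], "turn": 0, "fingers": 0.6},
    {"delta_pos": [0, 0, 0], "turn": 0, "fingers": 0.6},
  ],
)

```text
time: 22.0
position: [0.4646, -0.2503, 0.2399]
eef_rot: [3.109, 0.379, 0.05]
wrist_force: [-0.7, 0.1, -0.0]
gripper_width: 0.593
```

```bash
python3 st.py; python3 shot.py wrist w12; python3 shot.py scene s5; python3 shot.py top t5; python3 -c "
import pickle
from h import *
s,d=pickle.load(open('s5.pkl','rb'));crop(d['frame'],180,140,300,250,6,'pics/s5c.png')
s,d=pickle.load(open('w12.pkl','rb'));crop(d['frame'],140,20,340,310,2,'pics/w12c.png')"
```

```text
t 22.0 pos [ 0.4646 -0.2503  0.2399] yaw 0.243 stand xy [-0.0691 -0.071 ] tilt(toolz in stand) [ 0.0306 -0.0124] F [-0.65  0.14 -0.01] g 0.593
todo platform (array([ 0.1641, -0.3847,  0.2162]), np.float64(32.24))
22.0 [ 0.4646 -0.2503  0.2399] 0.243 0.593 [-0.7  0.1 -0. ] [-0.64  0.22  1.67  0.02  1.23  0.69]
to rod (array([ 0.1432, -0.0708,  0.0434]), np.float64(0.54))
22.05 [ 0.4649 -0.2485  0.2398] 0.243 0.599 [ 0.1 -0.8  0.2] [-0.63  0.22  1.67  0.02  1.23  0.69]
to rod (array([ 0.1425, -0.069 ,  0.0435]), np.float64(0.55))
22.1 [ 0.4652 -0.2472  0.2394] 0.244 0.596 [-0.3 -1.1  1.1] [-0.63  0.22  1.67  0.02  1.23  0.69]
to rod (array([ 0.142 , -0.0677,  0.0431]), np.float64(0.6))
```

View pics/s5c.png

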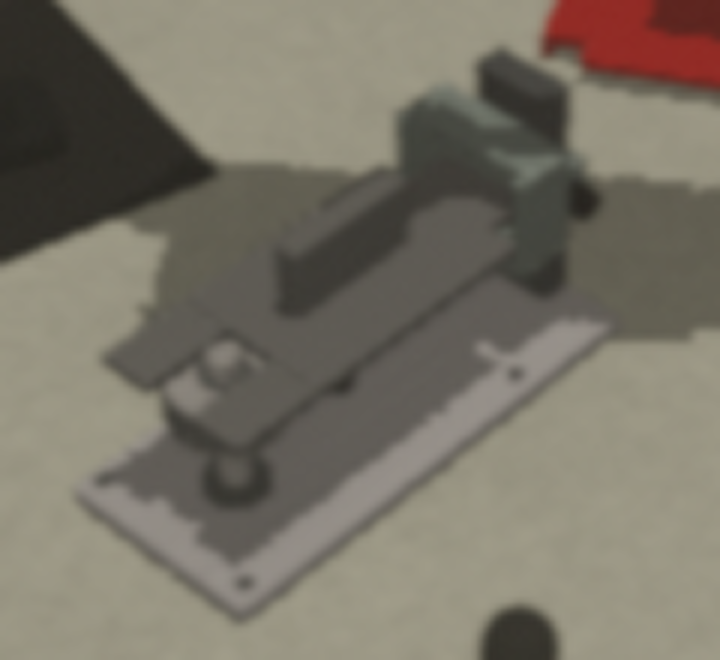

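View pics/w12.png

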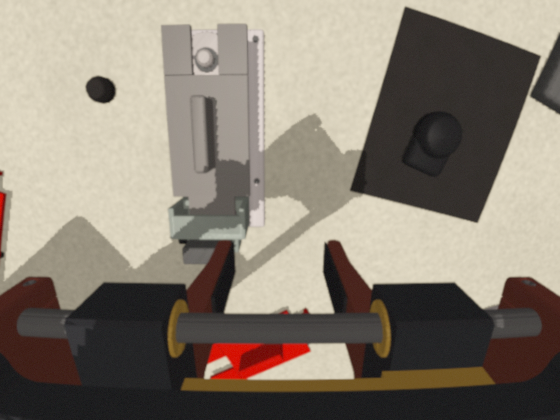

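View pics/t5.png

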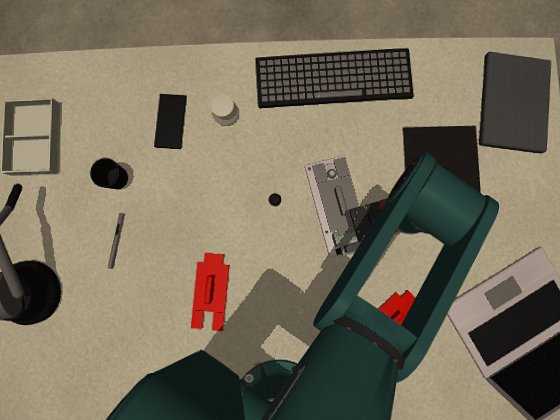

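Platform is seated: fork around the rod at scene crop (228,365), tongue in the slot at (490,220), bystanders unmoved. Handing in.

```bash
python3 -c "
from cell import ctrl
print(ctrl.sign_off(), ctrl.state()['time'])"
```

```text
the job is handed in; nothing more can be done
the job is handed in; nothing more can be done
```

The platform is hooked in the slot bracket, with its fork around the rod and resting on the raised collar. I let go of it and handed the job in at about 22 s of the 67 s allowed.

**What I did**
- **Collar:** I touched the sill and the collar top with the closed fingertips to get their heights. I then turned the collar about 139° counter-clockwise, which raised it about 11.5 mm.
- **Platform:** I picked up the grey one (the two red ones were the wrong colour) and slid the lip through the slot. The tool can't be tilted by the moves, so I held the platform almost level, above the rod top and under the roof, and lowered it straight down instead of pivoting it. At this sill height there was room for that.

**Last checks**
- **Height match:** touch gave about 81.5 mm for the sill and 81.6 mm for the collar top. The platform underside met its supports at about 81.6 mm.
- **Camera disagreement:** the camera estimates of the sill height were 82.1 to 83.5 mm, up to 2 mm higher. I trusted the touch reading.
- **Position:** after release, the pictures show the rod centred in the fork and the tongue in the slot. The top view shows the puck and the other bystanders it covers unmoved; the arm hid most of the mouse, which the wrist picture shows still on its mat. The gripper was clear of everything.
- **Not measured:** I did not measure how level the platform was after release. That rests on the touch heights and the pictures.
- **Forces:** the largest push was about 45 N, by the fingertips on the sill while measuring.

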